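Build an isolation foot in the gluing jig and hold the keeper slide on its mark

ROBOT

A 6-joint arm with a two-finger parallel gripper is mounted at the origin on the work surface. World frame = base frame: x ahead of the robot, y to its left, z up, the work surface at z = 0. Lengths are in mm, angles in rad, forces in N, time in s.
With the tool pointing down it reaches from about 350 to 875 mm from the base axis. Payload 4.2 kg.
Tool frame: the origin (TCP) lies midway between the tips of the shut fingers; the grasp point (between the pads) lies 19 mm behind it (arm.grip_point_offset is the distance from the TCP to the grasp point, in mm); y points along the fingers, z is the direction in which the jaws open and shut, and the axes are right-handed (so a half turn about y gives the same grasp; the last joint's range is limited). The gripper opens to 85 mm and grips with 20 to 120 N. Pads are 22 mm wide; open, the fingers measure 114 mm over their backs; the gripper's body (76 mm by 85 mm) begins 54 mm behind the grasp point. The pads swing forward as they close: fully open they stand 13 mm farther back than shut.
Start: joints at [-1.085, 0.385, 0.008, 0, -1.194, -0.259], TCP at [140.555, -608.969, 201.612] pointing down, gripper open.
Joint ranges: [-3.14, 3.14], [-1.21, 2.06], [-1.07, 1.41], [-3.16, 2.05], [-2.99, -0.16], [-3.1, 3.1]. Speed limits (rad/s): [2.79, 2.79, 3.14, 3.14, 3.14, 3.14].

INTERFACE

Orientations are given as a unit quaternion [x, y, z, w].
In Python, from bench import arm, optics, job_done, spotter gives the robot as it stands.
- The arm moves only by the tool jog_arm, never from a script. Its arguments are lists of equal length, an entry for each row: "translation": the shift along the tool's x, y, z in units of 50 mm (1.0 is 50 mm), a list of three; "rot": the turn, a rotation vector about the tool's x, y, z in units of 8 degrees (1.0 is 8 degrees), a list of three; "gripper": the opening, from 0 (shut) to 1 (fully open). A call has 1 to 20 rows; each row is the pose to reach, as a shift and turn from the pose measured when the call began, along the tool's axes at that moment; what a row does not reach only later rows make up. A row lasts 1/10 s, in which the tool goes at most 50 mm and 8.59 degrees, less where a joint would pass 70% of its speed; a pose out of reach is approached as far as the arm can. A call with a gripper value outside its range is refused whole. The fingers move at their own pace and stop on an object; the grip force is fixed at half the most. Time passes only in rows, so rows that repeat a pose let the fingers close. It gives the time, the measured TCP pose, the force and the opening at its end, in the units of the state.
- arm.read_state(): the state, without advancing time (a new reading comes with each control period).
- optics.get_image(name): name is "scene" or "top"; returns a dict with "frame" (400x640x3 uint8, red, green, blue), "mtx" (3x3 intrinsics, pixels), "distortion" ([k1, k2, p1, p2, k3] as OpenCV has them; the pictures are not rectified), "xyz" and "attitude" of the camera in the world. Camera axes: x right, y down, z forward; pixel columns grow to the right and rows downward; lengths in mm; the calibration is good to about 2 mm. A picture is of the moment at which its call begins. There is no depth.
- job_done(): hands the job in, once; it reports no verdict.
Trained networks look in the newest picture that a camera, given by its name, has taken for a name from the list of things; names that differ only in an ending like _2 or _b are one class to them, and where a whole thing is asked for, a point or a joint stands for the part that bears it (a point fixed in the world has none). Each returns a list of dicts, best first, with "score" (0 to 1); they miss things now and then, are a little off and sometimes report something else, mostly with a low value. They report only what shows in the picture. A call takes as long as a camera call. They do not tell look-alikes from the thing itself.
- spotter.look_for(camera, thing): "centre" ([x, y, z] in mm, in the coordinates of the camera as it stood for that picture, good to about 4 mm: the middle of the surface that is visible of it).
The state is a dict: "clock": time; "joints": joint angles; "joint_vel": joint speeds; "joint_efforts": joint torques, N m; "position": TCP position; "ee_rot": TCP orientation; "contact_force": force on the tool from outside, world axes, zero at the start; "wrist_torque": the same for the moment, N m; "gripper_width": finger opening in mm.
Only numpy, scipy, OpenCV 4.12 (cv2) and the standard library are available. Lean on these libraries where they do the work, as an engineer would, in place of code of your own. Each camera call takes 0.05 s, during which the arm holds its last target. There are 200 camera calls.

TASK

Build the isolation foot in the four-post pocket of the gluing jig, one part after the other: the aluminium body first (boss up), then the rubber spacer ring, then the steel disc on top, each let go lying flat and fully seated on the one below. Then pull the jig's spring-return slide (it has a bar handle) towards the robot, so that its keeper tongue comes out over the finished stack, until the slide's pointer lines up with the black line on the mark clip, and hold it there with the gripper: finish while still holding it, since it springs back when let go. Leave the other things on the bench where they are.

Things in the scene. Friction and masses are not known exactly. Their poses are not given: they have to be found in the camera images.
- jig: plywood base 12 mm thick, fixed to the bench, yaw varies; origin on the bench surface under the pocket's axis. Its x axis runs along the slide, away from the robot. The base spans x -60 to 195 mm, y -70 to 105 mm. Two low rails (top 22 mm above the bench) run at y +-42 mm from x = 42 mm on
- pocket (a point): centre of the pocket's floor, on the base, 12 mm above the bench; axes as the jig's. Four upright steel posts 12 mm across at x +-27, y +-19 mm, rising 52 mm above the floor, top 6 mm tapered, hold a 50 mm round part with 2 to 4 mm play each way. Between the posts on the +y and -y sides 42 mm wide gaps, free above the floor, give room for the fingers
- slide: spring-return slide; at rest its origin and axes are the jig's, pulled it moves along the jig's -x (towards the robot) by up to 85 mm. Spring: 3.3 N at rest plus 110 N per m. Grey block 50 x 110 mm, top 68 mm above the bench, at x = 150 mm in its own frame; a flat keeper tongue 26 mm wide reaches from it to x = 50 mm, 68 to 73 mm above the bench, 4 mm above a seated stack
- handle_bar (a point): middle of the slide's bar handle, on the bar's centre line, 111 mm above the bench, at jig x = 150 mm at rest: a U of 14 mm round dark steel standing on the slide's block, level bar along the jig's y, legs 64 mm apart between centres, free gap of 36 mm under the bar (31 mm above the tongue); moves with the slide
- pointer (a point): tip of the flat steel pointer on the slide's +y side, level with the bar handle in x (jig x = 150, y = 80 mm at rest, 32 mm above the bench); moves with the slide
- mark: mark clip: aluminium block 16 x 16 x 18 mm high on the thin side rail at jig y = 90 mm, 50 to 70 mm nearer the robot than the resting pointer, with a 2 mm black line across its top and inner face; origin under the line; axes as the jig's. The slide is on its mark when pointer and line have the same x in the jig's frame
- foot_body: aluminium cylinder 50 mm across and 26 mm high with a central boss 16 mm across and 8 mm high on top, about 140 g; origin at the centre of its underside; boss points up from the start
- foot_spacer: black rubber ring 50 mm across, hole 24 mm (fits over the boss), 14 mm high, lying flat, 30 g; origin at the centre of its underside
- foot_disc: plain solid steel disc 50 mm across, 12 mm high, lying flat, about 180 g; origin at the centre of its underside
- tape_roll: bystander: roll of grey tape lying flat, 100 mm across, 48 mm high; origin under its centre
- screwdriver: bystander: black-handled screwdriver lying on the bench
- spanner: bystander: steel spanner lying on the bench
- glue_bottle: bystander: small white plastic bottle with black cap, 40 mm across, 100 mm high
- mug: bystander: white mug, 80 mm across, 90 mm high
- battery: bystander: dark block battery lying flat, 26 x 48 x 17 mm high
There are look-alikes about, which are no part of the job. What is shaped like the foot_body but green or yellow is not meant.

How it is judged (in metres and radians):
On the way, in this order (a step that is already met when the one before it is completed fails the run):
1. the body stands seated in the pocket, released (horizontal distance between foot_body and pocket below 0.005 m and z of foot_body in the frame of pocket between -0.003 and 0.003 m and angle between foot_body's own z axis and vertical below 0.08 rad and contact force between the fingers and foot_body below 0.3 N and linear speed of foot_body below 0.03 m/s), for 0.2 s.
2. the spacer lies on the body in the pocket, released (horizontal distance between each of foot_body, foot_spacer and pocket below 0.005 m and z of foot_body in the frame of pocket between -0.003 and 0.003 m and angle between each of foot_body, foot_spacer's own z axis and vertical below 0.08 rad and z of foot_spacer in the frame of pocket between 0.023 and 0.029 m and contact force between the fingers and foot_spacer below 0.3 N and linear speed of foot_spacer below 0.03 m/s), for 0.2 s.
3. the disc lies on the spacer in the pocket, released (horizontal distance between each of foot_body, foot_spacer, foot_disc and pocket below 0.005 m and z of foot_body in the frame of pocket between -0.003 and 0.003 m and angle between each of foot_body, foot_spacer, foot_disc's own z axis and vertical below 0.08 rad and z of foot_spacer in the frame of pocket between 0.023 and 0.029 m and z of foot_disc in the frame of pocket between 0.037 and 0.043 m and contact force between the fingers and foot_disc below 0.3 N and linear speed of foot_disc below 0.03 m/s), for 0.2 s.
4. the slide is held on its mark (horizontal distance between each of foot_body, foot_spacer, foot_disc and pocket below 0.005 m and z of foot_body in the frame of pocket between -0.003 and 0.003 m and angle between each of foot_body, foot_spacer, foot_disc's own z axis and vertical below 0.08 rad and z of foot_spacer in the frame of pocket between 0.023 and 0.029 m and z of foot_disc in the frame of pocket between 0.037 and 0.043 m and x of pointer in the frame of mark between -0.005 and 0.005 m and linear speed of slide below 0.02 m/s and contact force between the fingers and slide above 2 N), for 0.3 s.
At the end, for the whole second after the job is handed in: body, spacer and disc lie in that order in the pocket, each within 5 mm of its axis, within 3 mm of its seated height and within 0.08 rad of level; the slide's pointer is within 5 mm of the mark line, still, and the fingers touch the slide with more than 2 N (all of step 4); the arm keeps its last pose, push and grip.
It fails at once if a bystander is moved by more than 30 mm (distance of any of tape_roll, screwdriver, spanner, glue_bottle, mug, battery from where it was at the start of the episode above 0.03 m).
It also fails if it takes over 72 s, if anything falls off the work surface, if the arm or the gripper's body presses on something with over 40 N, if the wrist force passes 120 N, or if a joint passes its speed limit or range.

## Working session

There is one attempt and no reset: what is moved stays moved. The work goes in short steps, Python scripts to look and compute and a tool call to move; the robot and the scene stay as the last step left them, time stands still between calls to the robot, and variables do not carry over. Pictures are saved under pics/ and viewed, about 8 in all and at most 12, crops included, and the job is handed in when it is done.

Besides the shell and the picture viewer there is one more tool, called after "Call:" by a JSON object that holds its "api" and its "payload", one argument or row to a line. jog_arm: Moves the arm, as the interface text tells. Its arguments: {"type":"object","properties":{"translation":{"type":"array"},"rot":{"type":"array"},"gripper":{"type":"array"}},"required":["translation","rot","gripper"]}

```bash
mkdir -p pics; ls; cat > h.py <<'E'
import numpy as np, cv2
from scipy.spatial.transform import Rotation as R
from bench import arm, optics, job_done, spotter
def cam(n):
    return optics.get_image(n)
def w(c,p): return R.from_quat(c['attitude']).apply(p)+np.array(c['xyz'])
def pix2w(c,uv,z):
    n=cv2.undistortPoints(np.array([[uv]],float),np.array(c['mtx'],float),np.array(c['distortion'],float))[0,0]
    d=R.from_quat(c['attitude']).apply([n[0],n[1],1]); o=np.array(c['xyz'])
    return o+d*(z-o[2])/d[2]
def w2pix(c,P):
    q=R.from_quat(c['attitude']).inv().apply(np.atleast_2d(P)-np.array(c['xyz']))
    return cv2.projectPoints(q,np.zeros(3),np.zeros(3),np.array(c['mtx'],float),np.array(c['distortion'],float))[0][:,0]
E
python3 - <<'E'
from h import *
np.set_printoptions(precision=1,suppress=True)
for n in ('top','scene'):
    c=cam(n); cv2.imwrite(f'pics/{n}0.png',c['frame'][:,:,::-1]); print(n,c['xyz'],c['attitude'])
    for t in ['jig','slide','handle_bar','pointer','mark','foot_body','foot_spacer','foot_disc']:
        print(t,[(np.round(w(c,d['centre'])).tolist(),round(d['score'],2)) for d in spotter.look_for(n,t)[:4]])
s=arm.read_state();print(s['position'],s['ee_rot'],s['gripper_width'],s['clock'])
E
```

```text
pics
top [ 430.9    7.  1165.5] [-0.7  0.7 -0.   0. ]
jig [([605.0, 23.0, 9.0], 0.76)]
slide [([670.0, -1.0, 74.0], 0.62)]
handle_bar [([665.0, -5.0, 71.0], 0.75)]
pointer [([668.0, -5.0, 72.0], 0.93), ([360.0, 318.0, 39.0], 0.64)]
mark []
foot_body [([399.0, -192.0, 31.0], 0.64), ([326.0, -243.0, 27.0], 0.62), ([425.0, -286.0, 27.0], 0.5)]
foot_spacer [([600.0, -234.0, 14.0], 0.59)]
foot_disc [([501.0, 263.0, 13.0], 0.48)]
scene [1400.1 -432.2 1021.9] [ 0.8  0.5 -0.2 -0.3]
jig [([659.0, 3.0, 14.0], 0.71)]
slide [([691.0, -7.0, 65.0], 0.89)]
handle_bar []
pointer [([690.0, -5.0, 68.0], 0.93)]
mark [([634.0, 96.0, 33.0], 0.57)]
foot_body [([412.0, -200.0, 26.0], 0.81), ([435.0, -285.0, 30.0], 0.75), ([336.0, -251.0, 23.0], 0.6)]
foot_spacer [([612.0, -234.0, 15.0], 0.53)]
foot_disc [([506.0, 259.0, 17.0], 0.63)]
[ 140.5 -609.   201.6] [-0.7 -0.1  0.1  0.7] 85.32654443708489 0.9
```

View pics/top0.png

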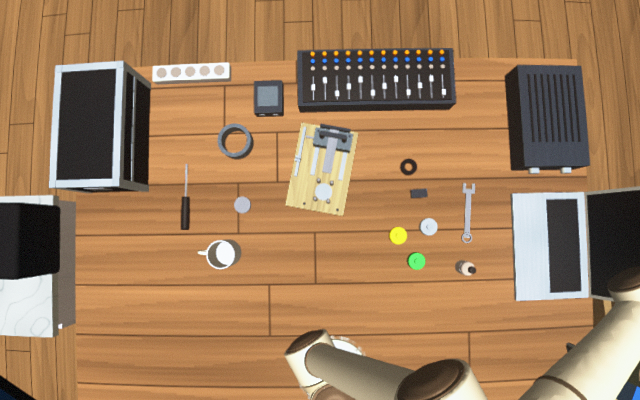

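View pics/scene0.png

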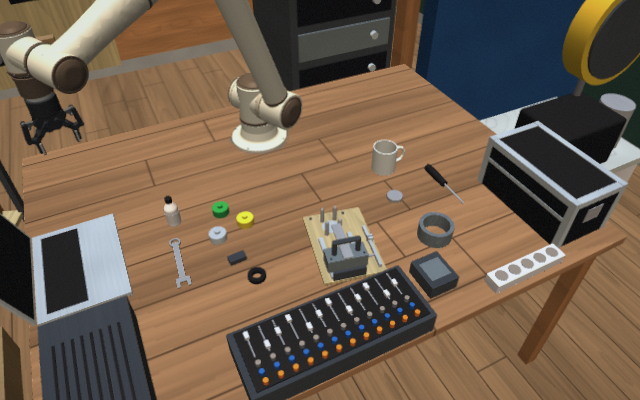

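Top: silver body (429,227), yellow (398,236) and green (417,261) look-alikes, spacer (408,167), disc (242,205), jig pocket (322,190). The scene view agrees. Next, enlarge the jig.

```bash
python3 - <<'E'
from h import *
a=cv2.imread('pics/top0.png')[118:220,280:365]; b=cv2.imread('pics/scene0.png')[195:295,290:390]
a=cv2.resize(a,None,fx=5,fy=5,interpolation=cv2.INTER_CUBIC)[:, :400];b=cv2.resize(b,(400,400),interpolation=cv2.INTER_CUBIC)
a=cv2.resize(cv2.imread('pics/top0.png')[118:220,280:365],(425,510),interpolation=cv2.INTER_CUBIC)
b=cv2.copyMakeBorder(cv2.resize(cv2.imread('pics/scene0.png')[195:297,293:368],(375,510),interpolation=cv2.INTER_CUBIC),0,0,0,0,0)
cv2.imwrite('pics/jig0.png',np.hstack([a,b]))
E
```

```text
(no output)
```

View pics/jig0.png

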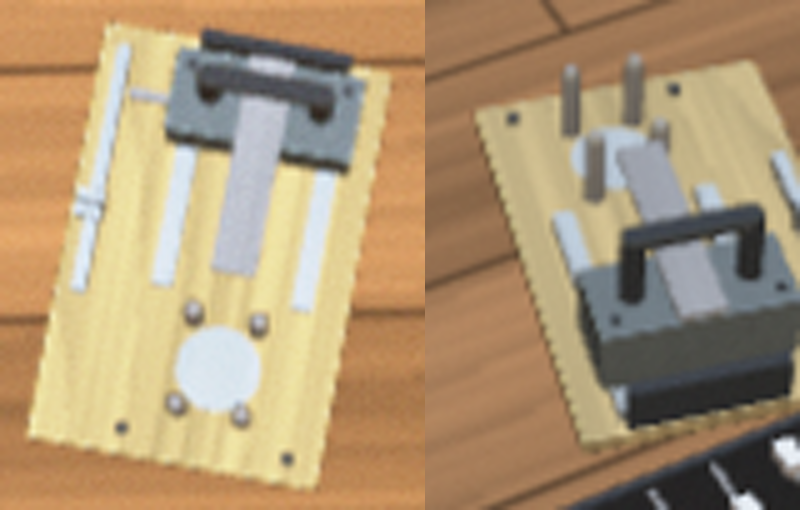

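```bash
cat > fit.py <<'E'
from h import *
from scipy.optimize import least_squares
np.set_printoptions(precision=2,suppress=True)
ct=cam('top'); cs=cam('scene')
f=lambda p,o:(np.array(p,float)+.5)/5-.5+np.array(o)
J=np.array([[195,105,12],[195,-70,12],[-60,-70,12],[-60,105,12],[0,0,12]],float)
pt=f([(112,22),(392,75),(315,490),(28,437),(217,368)],(280,118))
Js=np.array([[-60,-70,12],[-60,105,12],[195,-70,12]],float)
ps=f([(50,111),(328,62),(158,443)],(293,195))
def tf(q,P): return R.from_euler('z',q[2]).apply(P)+[q[0],q[1],0]
def go(fn):
    r=least_squares(fn,[520,0,-.15]);return r.x,r.fun
print('top',*go(lambda q:(w2pix(ct,tf(q,J))-pt).ravel()))
print('scene',*go(lambda q:(w2pix(cs,tf(q,Js))-ps).ravel()))
def blob(c,uv,fn,r=16):
    u,v=uv;im=cv2.cvtColor(c['frame'][v-r:v+r+1,u-r:u+r+1],cv2.COLOR_RGB2HSV).astype(int)
    m=fn(im).astype(np.uint8);n,l,st,ce=cv2.connectedComponentsWithStats(m)
    k=1+np.argmax(st[1:,4]);cn=cv2.findContours((l==k).astype(np.uint8),0,2)[0][0]
    h=cv2.convexHull(cn);M=cv2.moments(h);return np.array([M['m10']/M['m00']+u-r,M['m01']/M['m00']+v-r]),st[k]
sil=lambda h:h[...,1]<60
blk=lambda h:h[...,2]<70
for n,c,uv,fn,z in [('body',ct,(429,227),sil,26),('spacer',ct,(408,167),blk,14),('disc',ct,(242,205),sil,12),
  ('body_s',cs,(218,234),sil,20),('spacer_s',cs,(257,275),blk,10),('disc_s',cs,(395,196),sil,9)]:
    p,st=blob(c,uv,fn); print(n,p,st,pix2w(c,p,z))
E
python3 fit.py
```

```text
top [533.12  21.14  -0.21] [-0.63 -0.2   0.52 -0.22  0.18  0.28 -0.42 -0.26  0.34  0.37]
scene [535.29  21.75  -0.2 ] [-0.13 -0.06  0.19 -0.35 -0.05  0.29]
body [428.36 226.36] [  7   7  18  18 254] [ 423.52 -283.65   26.  ]
spacer [408.06 166.53] [  9   8  15  16 121] [ 602.46 -232.61   14.  ]
disc [241.98 204.5 ] [  8   8  17  16 226] [499.73 264.47  12.  ]
body_s [217.42 234.53] [  6   8  19  18 273] [ 428.55 -285.56   20.  ]
spacer_s [256.42 275.08] [  7   8  18  17 211] [ 606.69 -234.75   10.  ]
disc_s [394.41 195.66] [  8  10  16  13 161] [501.39 264.85   9.  ]
```

```bash
cat >> h.py <<'E'
YAW=-0.205
def jigrot(sgn=1,yaw=YAW):
    z=sgn*np.array([-np.sin(yaw),np.cos(yaw),0]); y=np.array([0,0,-1.]); return R.from_matrix(np.c_[np.cross(y,z),y,z])
def plan(P,Rg=None,s=None):
    s=s or arm.read_state(); q=R.from_quat(s['ee_rot']); Rg=Rg or q
    return q.inv().apply(np.array(P)-s['position'])/50, (q.inv()*Rg).as_rotvec()/np.radians(8)
def jp(o,p): return R.from_euler('z',YAW).apply(p)+np.array([o[0],o[1],0])
E
python3 - <<'E'
from fit import *
print([a for a in dir(arm) if a[0]!='_'],arm.grip_point_offset)
for c,o,u in ((ct,(280,118),(217,368)),(cs,(293,195),(182,153))):
    uv=np.round(f(u,o)).astype(int); p,st=blob(c,uv,lambda h:(h[...,1]<45)&(h[...,2]>150),12); print(p,st,pix2w(c,p,12))
# post tops predictions in crop coordinates
for q in ([533.1,21.1,-.208],[534.5,21.5,-.203]):
    for c,o in ((ct,(280,118)),(cs,(293,195))):
        print((w2pix(c,tf(q,np.array([[sx*27,sy*19,64.] for sx in(1,-1) for sy in (1,-1)]+[[150,0,118],[50,0,73]])))-o)*5)
for sg in (1,-1): print(sg,plan([425,-284,120],jigrot(sg)))
E
```

```text
top [533.12  21.14  -0.21] [-0.63 -0.2   0.52 -0.22  0.18  0.28 -0.42 -0.26  0.34  0.37]
scene [535.29  21.75  -0.2 ] [-0.13 -0.06  0.19 -0.35 -0.05  0.29]
body [428.36 226.37] [  7   7  18  18 254] [ 423.51 -283.67   26.  ]
spacer [408.01 166.51] [  9   8  15  16 119] [ 602.53 -232.47   14.  ]
disc [241.96 204.38] [  8   7  17  17 226] [500.1  264.52  12.  ]
body_s [217.45 234.54] [  6   8  19  18 271] [ 428.62 -285.5    20.  ]
spacer_s [256.41 275.1 ] [  7   8  18  17 210] [ 606.74 -234.78   10.  ]
disc_s [394.41 195.66] [  8  10  16  13 161] [501.39 264.85   9.  ]
['IKError', 'grip_point_offset', 'read_state'] 18.700000000000003
[322.71 192.23] [  3   4  18  19 251] [531.18  23.05  12.  ]
[332.43 227.87] [  5   7  20  18 208] [542.72  24.64  12.  ]
[[191.52 307.1 ]
 [257.27 319.42]
 [173.63 400.27]
 [239.57 412.72]
 [265.43  81.46]
 [231.82 271.56]]
[[230.3  118.81]
 [165.1  130.61]
 [204.98  54.89]
 [141.46  66.03]
 [262.62 215.83]
 [208.95 141.84]]
[[190.5  304.79]
 [256.31 316.77]
 [173.08 398.03]
 [239.08 410.15]
 [263.28  78.71]
 [230.62 269.04]]
[[232.26 120.01]
 [167.13 132.06]
 [206.43  56.1 ]
 [142.97  67.48]
 [266.02 217.12]
 [211.19 143.16]]
1 (array([7.  , 1.63, 5.05]), array([-0.  ,  3.09, -0.  ]))
-1 (array([7.  , 1.63, 5.05]), array([ -0.  , -19.41,   0.  ]))
```

Call:
{"api": "jog_arm", "payload": {
  "translation": [
    [7, 1.6, 5.05],
    [7, 1.6, 5.05],
    [7, 1.6, 5.05],
    [7, 1.6, 5.05],
    [7, 1.6, 5.05],
    [7, 1.6, 5.05],
    [7, 1.6, 5.05],
    [7, 1.6, 5.05],
    [7, 1.6, 5.05],
    [7, 1.6, 5.05],
    [7, 1.6, 5.05],
    [7, 1.6, 5.05],
    [7, 1.6, 5.05]
  ],
  "rot": [
    [0, 3.09, 0],
    [0, 3.09, 0],
    [0, 3.09, 0],
    [0, 3.09, 0],
    [0, 3.09, 0],
    [0, 3.09, 0],
    [0, 3.09, 0],
    [0, 3.09, 0],
    [0, 3.09, 0],
    [0, 3.09, 0],
    [0, 3.09, 0],
    [0, 3.09, 0],
    [0, 3.09, 0]
  ],
  "gripper": [0.8, 0.8, 0.8, 0.8, 0.8, 0.8, 0.8, 0.8, 0.8, 0.8, 0.8, 0.8, 0.8]
}}

```text
clock: 2.4
position: [424.2, -285.2, 121.9]
ee_rot: [0.703, -0.073, 0.073, -0.703]
contact_force: [0.8, 0.7, 0.9]
gripper_width: 68.2
```

```bash
python3 - <<'E'
from h import *
s=arm.read_state();print(s['clock'],s['position'],s['gripper_width'],s['contact_force'],R.from_quat(s['ee_rot']).as_matrix().round(3))
for P in ([424.5,-285,60],[424.5,-285,4]): print(plan(P,jigrot()))
c=cam('top'); cv2.imwrite('pics/a.png',cv2.resize(c['frame'][170:290,370:490,::-1],None,fx=5,fy=5))
E
```

```text
2.4 [ 424.18315082 -285.16853168  121.91575608] 68.21442328920014 [0.7691142  0.71825577 0.90085755] [[ 0.979  0.     0.205]
 [-0.205 -0.     0.979]
 [ 0.    -1.    -0.   ]]
(array([0.00494923, 1.23831702, 0.0047242 ]), array([ 0.00072903, -0.01107097,  0.00324874]))
(array([0.0044411 , 2.3583169 , 0.00483781]), array([ 0.00072903, -0.01107097,  0.00324874]))
```

View pics/a.png

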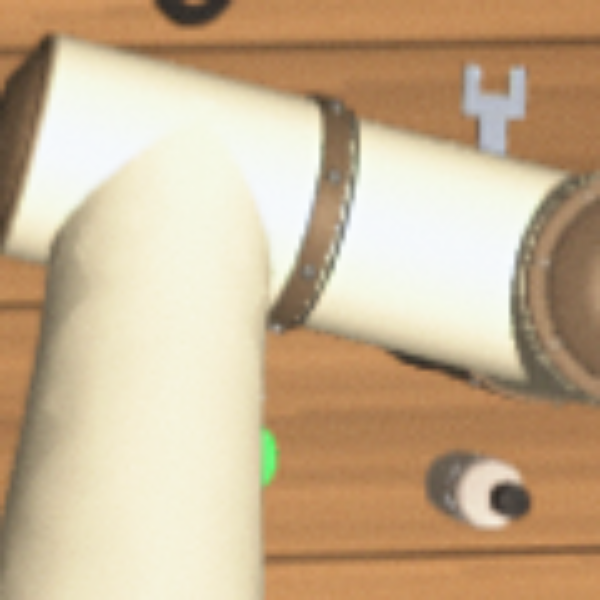

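The arm hides the body in the top view. The tool axes now equal the jig axes, so I'm descending and gripping.

Call:
{"api": "jog_arm", "payload": {
  "translation": [
    [0, 1.2, 0],
    [0, 2, 0],
    [0, 2.36, 0],
    [0, 2.36, 0],
    [0, 2.36, 0],
    [0, 2.36, 0],
    [0, 2.36, 0],
    [0, 2.36, 0],
    [0, 2.36, 0],
    [0, 2.36, 0],
    [0, 2.36, 0]
  ],
  "rot": [
    [0, 0, 0],
    [0, 0, 0],
    [0, 0, 0],
    [0, 0, 0],
    [0, 0, 0],
    [0, 0, 0],
    [0, 0, 0],
    [0, 0, 0],
    [0, 0, 0],
    [0, 0, 0],
    [0, 0, 0]
  ],
  "gripper": [0.8, 0.8, 0.8, 0.8, 0, 0, 0, 0, 0, 0, 0]
}}

```text
clock: 3.55
position: [424.5, -285.3, 4.4]
ee_rot: [0.703, -0.072, 0.073, -0.703]
contact_force: [0.0, 1.0, 2.9]
gripper_width: -0.2
```

```bash
python3 - <<'E'
from h import *
s=arm.read_state();print(s['position'],s['gripper_width'],s['contact_force'])
Pk=[533.5,21.3]
print(plan([*s['position'][:2],150],jigrot()),plan([*Pk,150],jigrot()))
print(jigrot().inv().apply(np.array([533.5,21.3,0])-np.array([600,-233,0])))
E
```

```text
[ 424.48508507 -285.27723013    4.40301704] -0.15798878774104452 [0.03152023 0.97447991 2.90560872]
(array([ 3.13948443e-03, -2.91193788e+00, -7.03000142e-04]), array([ 0.00173443, -0.00999045,  0.00772042])) (array([ 0.88060973, -2.91254857,  6.44752044]), array([ 0.00173443, -0.00999045,  0.00772042]))
[-116.87468423    0.          235.43799223]
```

Missed: the fingers shut on nothing. Lifting and moving away to look.

Call:
{"api": "jog_arm", "payload": {
  "translation": [
    [0, -1, 0],
    [0, -2, 0],
    [0, -3, 0],
    [0, -4, -1],
    [0, -4, -2],
    [0, -4, -3],
    [0, -4, -4],
    [0, -4, -5],
    [0, -4, -5]
  ],
  "rot": [
    [0, 0, 0],
    [0, 0, 0],
    [0, 0, 0],
    [0, 0, 0],
    [0, 0, 0],
    [0, 0, 0],
    [0, 0, 0],
    [0, 0, 0],
    [0, 0, 0]
  ],
  "gripper": [0, 0, 0, 0.8, 0.8, 0.8, 0.8, 0.8, 0.8]
}}

```text
clock: 4.45
position: [371.4, -533.4, 203.1]
ee_rot: [0.703, -0.074, 0.074, -0.703]
contact_force: [0.2, 0.4, -0.7]
gripper_width: 68.4
```

```bash
python3 - <<'E'
from h import *
s=arm.read_state();print(s['position'],s['gripper_width'],s['contact_force'])
for n in ('top','scene'):
    c=cam(n); cv2.imwrite(f'pics/{n}1.png',c['frame'][:,:,::-1])
    for t in ('foot_body','foot_spacer','foot_disc'): print(n,t,[(np.round(w(c,d['centre'])).tolist(),round(d['score'],2)) for d in spotter.look_for(n,t)[:5]])
a=cv2.imread('pics/top1.png')[130:290,370:490];b=cv2.imread('pics/scene1.png')[180:300,150:280]
cv2.imwrite('pics/b.png',np.hstack([cv2.resize(a,(400,533)),cv2.resize(b,(400,533))]))
E
```

```text
[ 371.37448912 -533.39961933  203.13280015] 68.40512888904533 [ 0.24099004  0.36482077 -0.71795608]
top foot_body [([424.0, -282.0, 24.0], 0.68), ([329.0, -241.0, 28.0], 0.61), ([400.0, -193.0, 28.0], 0.58)]
top foot_spacer [([599.0, -235.0, 16.0], 0.65)]
top foot_disc [([502.0, 263.0, 11.0], 0.72), ([361.0, 322.0, 39.0], 0.46), ([604.0, 24.0, 8.0], 0.18)]
scene foot_body [([411.0, -198.0, 29.0], 0.76), ([337.0, -252.0, 23.0], 0.63), ([436.0, -285.0, 29.0], 0.62)]
scene foot_spacer [([694.0, 272.0, 37.0], 0.64), ([612.0, -233.0, 18.0], 0.55), ([690.0, -9.0, 66.0], 0.41)]
scene foot_disc [([508.0, 260.0, 18.0], 0.67)]
```

View pics/b.png

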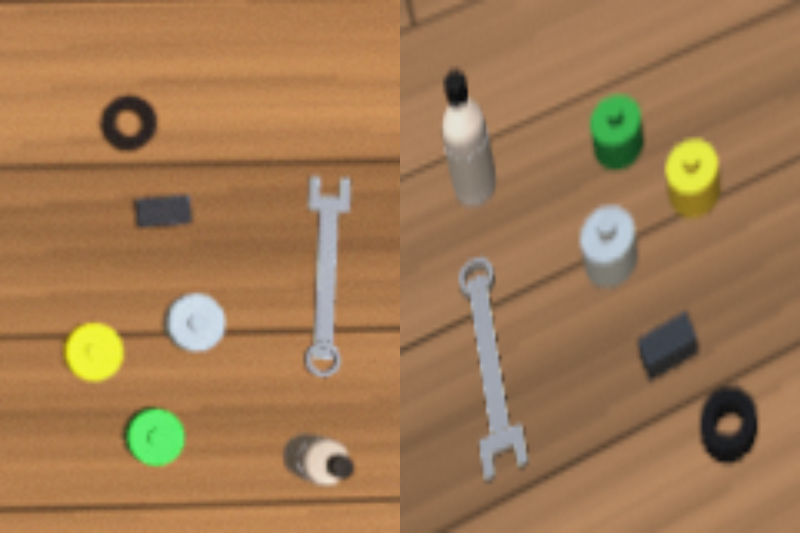

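The body at top px (428,226) was not touched. I need to check whether the reported TCP agrees with the cameras, so I'm projecting it onto both pictures.

```bash
python3 - <<'E'
from h import *
s=arm.read_state();p=np.array(s['position']);im=[]
for n in ('top','scene'):
    c=cam(n); f=c['frame'][:,:,::-1].copy()
    for P,col in ((p,(0,0,255)),(p+[0,0,73],(255,0,255)),([0,0,0],(255,0,0))):
        u=w2pix(c,P)[0]; print(n,u,c['xyz'],c['attitude']); cv2.drawMarker(f,tuple(np.round(u).astype(int).tolist()),col,0,14,1)
    im.append(f)
print(p,s['joints'])
cv2.imwrite('pics/c.png',cv2.resize(np.vstack([im[0][180:400,200:],im[1][0:240,0:440]]),(730,763))[:763] if 0 else cv2.resize(np.vstack([im[0][180:400,200:],im[1][0:240,0:440]]),(574,600)))
E
```

```text
top [543.34968205 243.86156064] [ 430.90964479    6.96307432 1165.50933129] [-0.69943742  0.71392707 -0.01708668  0.02834556]
top [560.03590919 245.1882743 ] [ 430.90964479    6.96307432 1165.50933129] [-0.69943742  0.71392707 -0.01708668  0.02834556]
top [334.15532888 371.4531081 ] [ 430.90964479    6.96307432 1165.50933129] [-0.69943742  0.71392707 -0.01708668  0.02834556]
scene [107.30703496 200.78827002] [1400.09679197 -432.1868145  1021.87704756] [ 0.77696756  0.48259208 -0.21095051 -0.34485673]
scene [ 98.34256174 178.64729452] [1400.09679197 -432.1868145  1021.87704756] [ 0.77696756  0.48259208 -0.21095051 -0.34485673]
scene [258.9398202  136.27438911] [1400.09679197 -432.1868145  1021.87704756] [ 0.77696756  0.48259208 -0.21095051 -0.34485673]
[ 373.73892444 -528.64730782  205.01270307] [-7.06215926e-01  4.20168022e-01  7.20525019e-02 -4.36731837e-04
 -1.22111143e+00 -1.06891043e+00]
```

View pics/c.png

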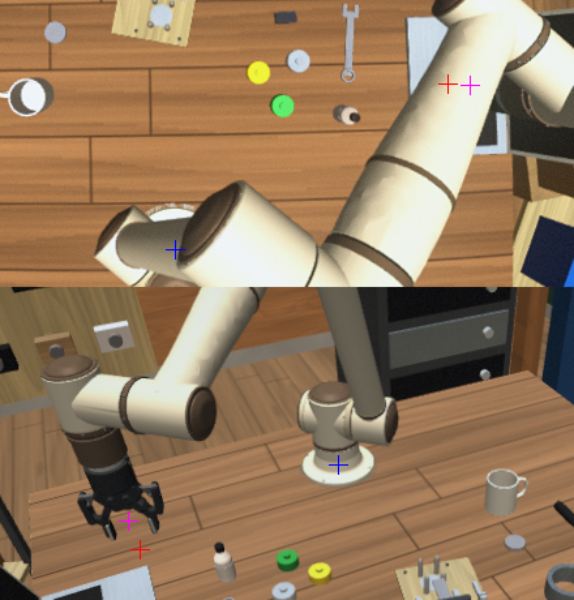

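```bash
python3 - <<'E'
from h import *
s=arm.read_state();p=np.array(s['position'])
cs=cam('scene');ct=cam('top')
for z in (205,230,240,250,260,480,500,511,530,550,570): print(z,w2pix(cs,[p[0],p[1],z])[0].round(1),w2pix(ct,[424.3,-285.2,z-83])[0].round(1))
f=cs['frame'][20:230,20:150,::-1];cv2.imwrite('pics/d.png',cv2.resize(f,None,fx=2.85,fy=2.85,interpolation=cv2.INTER_CUBIC)); print(s['clock'],p)
E
```

```text
205 [107.2 200.8] [438.  226.1]
230 [104.2 193.4] [440.6 226.1]
240 [103.  190.4] [441.7 226.1]
250 [101.7 187.4] [442.9 226.1]
260 [100.5 184.3] [444.  226.1]
480 [ 69.4 106.6] [476.4 226. ]
500 [66.2 98.5] [480.2 226. ]
511 [64.4 93.9] [482.4 226. ]
530 [61.2 85.8] [486.4 226. ]
550 [57.8 77.2] [490.8 226. ]
570 [54.3 68.3] [495.4 226. ]
4.95 [ 373.64715112 -528.94647481  205.02573146]
```

View pics/d.png

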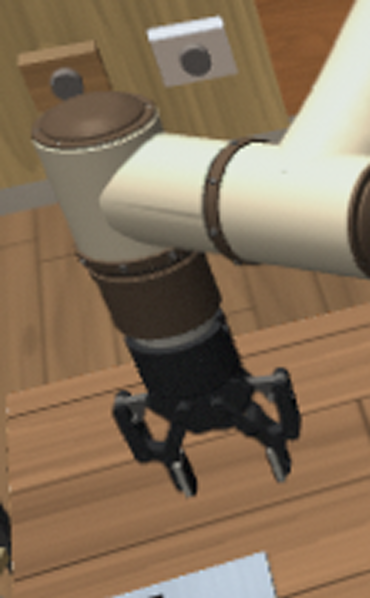

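The wrist cap and tips lie on the reported vertical axis in both cameras, so xy is right. The fingertips sit about 30 mm higher than reported: tips near scene px (103,191), which is z≈239 against 205 reported. I'll touch the bare bench with shut fingers to measure this.

Call:
{"api": "jog_arm", "payload": {
  "translation": [
    [0.95, 0, 1],
    [0.95, 0, 2],
    [0.95, 0, 3],
    [0.95, 0, 4],
    [0.95, 0, 5],
    [0.95, 0, 6],
    [0.95, 0, 7],
    [0.95, 1, 7.74],
    [0.95, 2, 7.74],
    [0.95, 3, 7.74],
    [0.95, 3.5, 7.74],
    [0.95, 3.8, 7.74],
    [0.95, 3.9, 7.74],
    [0.95, 3.9, 7.74]
  ],
  "rot": [
    [0, 0, 0],
    [0, 0, 0],
    [0, 0, 0],
    [0, 0, 0],
    [0, 0, 0],
    [0, 0, 0],
    [0, 0, 0],
    [0, 0, 0],
    [0, 0, 0],
    [0, 0, 0],
    [0, 0, 0],
    [0, 0, 0],
    [0, 0, 0],
    [0, 0, 0]
  ],
  "gripper": [0, 0, 0, 0, 0, 0, 0, 0, 0, 0, 0, 0, 0, 0]
}}

```text
clock: 6.45
position: [499.4, -160.2, 9.7]
ee_rot: [0.704, -0.072, 0.073, -0.703]
contact_force: [-0.6, 0.8, 0.6]
gripper_width: -0.0
```

Call:
{"api": "jog_arm", "payload": {
  "translation": [
    [0, 0.1, 0],
    [0, 0.2, 0],
    [0, 0.2, 0]
  ],
  "rot": [
    [0, 0, 0],
    [0, 0, 0],
    [0, 0, 0]
  ],
  "gripper": [0, 0, 0]
}}

```text
clock: 6.75
position: [499.4, -160.2, -0.1]
ee_rot: [0.704, -0.072, 0.073, -0.703]
contact_force: [0.5, 0.4, 0.6]
gripper_width: 0.3
```

Call:
{"api": "jog_arm", "payload": {
  "translation": [
    [0, 0.06, 0],
    [0, 0.12, 0],
    [0, 0.12, 0]
  ],
  "rot": [
    [0, 0, 0],
    [0, 0, 0],
    [0, 0, 0]
  ],
  "gripper": [0, 0, 0]
}}

```text
clock: 7.05
position: [499.1, -160.2, -6.4]
ee_rot: [0.704, -0.072, 0.073, -0.703]
contact_force: [0.7, 0.9, -1.3]
gripper_width: 0.0
```

Call:
{"api": "jog_arm", "payload": {
  "translation": [
    [0, 0.06, 0],
    [0, 0.12, 0],
    [0, 0.12, 0]
  ],
  "rot": [
    [0, 0, 0],
    [0, 0, 0],
    [0, 0, 0]
  ],
  "gripper": [0, 0, 0]
}}

```text
clock: 7.35
position: [498.7, -160.2, -12.9]
ee_rot: [0.704, -0.072, 0.072, -0.703]
contact_force: [0.0, -0.3, 0.3]
gripper_width: 0.1
```

Confirmed: reported z is −13 and there is still no contact. Continuing down gently.

Call:
{"api": "jog_arm", "payload": {
  "translation": [
    [0, 0.06, 0],
    [0, 0.12, 0],
    [0, 0.12, 0]
  ],
  "rot": [
    [0, 0, 0],
    [0, 0, 0],
    [0, 0, 0]
  ],
  "gripper": [0, 0, 0]
}}

```text
clock: 7.65
position: [498.3, -160.2, -19.5]
ee_rot: [0.704, -0.073, 0.072, -0.703]
contact_force: [-0.6, -0.5, -0.9]
gripper_width: -0.1
```

Call:
{"api": "jog_arm", "payload": {
  "translation": [
    [0, 0.04, 0],
    [0, 0.08, 0],
    [0, 0.08, 0]
  ],
  "rot": [
    [0, 0, 0],
    [0, 0, 0],
    [0, 0, 0]
  ],
  "gripper": [0, 0, 0]
}}

```text
clock: 7.95
position: [498.0, -160.2, -23.8]
ee_rot: [0.704, -0.073, 0.072, -0.703]
contact_force: [-0.2, -0.4, -0.3]
gripper_width: 0.1
```

Call:
{"api": "jog_arm", "payload": {
  "translation": [
    [0, 0.04, 0],
    [0, 0.08, 0],
    [0, 0.08, 0]
  ],
  "rot": [
    [0, 0, 0],
    [0, 0, 0],
    [0, 0, 0]
  ],
  "gripper": [0, 0, 0]
}}

```text
clock: 8.25
position: [497.8, -160.2, -28.1]
ee_rot: [0.704, -0.073, 0.072, -0.703]
contact_force: [0.1, 0.3, 0.1]
gripper_width: -0.2
```

Call:
{"api": "jog_arm", "payload": {
  "translation": [
    [0, 0.04, 0],
    [0, 0.08, 0],
    [0, 0.08, 0]
  ],
  "rot": [
    [0, 0, 0],
    [0, 0, 0],
    [0, 0, 0]
  ],
  "gripper": [0, 0, 0]
}}

```text
clock: 8.55
position: [498.2, -160.2, -29.7]
ee_rot: [0.704, -0.073, 0.072, -0.703]
contact_force: [-4.7, 2.8, 17.5]
gripper_width: -0.2
```

Call:
{"api": "jog_arm", "payload": {
  "translation": [
    [0, 0.04, 0],
    [0, 0.08, 0],
    [0, 0.08, 0]
  ],
  "rot": [
    [0, 0, 0],
    [0, 0, 0],
    [0, 0, 0]
  ],
  "gripper": [0, 0, 0]
}}

```text
clock: 8.85
position: [498.2, -160.2, -29.7]
ee_rot: [0.704, -0.072, 0.071, -0.703]
contact_force: [-8.4, 4.7, 30.0]
gripper_width: 0.1
```

```bash
python3 - <<'E'
from h import *
s=arm.read_state();p=np.array(s['position']);print(p,s['contact_force'],R.from_quat(s['ee_rot']).as_matrix().round(4),s['joints'])
cs=cam('scene')
for z in (-30,0,10,20): print(z,w2pix(cs,[p[0],p[1],z])[0].round(1))
u=w2pix(cs,[p[0],p[1],10])[0].astype(int)
cv2.imwrite('pics/e.png',cv2.resize(cs['frame'][u[1]-60:u[1]+40,u[0]-50:u[0]+50,::-1],None,fx=5,fy=5,interpolation=cv2.INTER_CUBIC)); print(u)
E
```

```text
[ 498.19975938 -160.23109673  -29.72577347] [-8.42209993  4.66730689 29.98846505] [[ 0.9795 -0.0016  0.2013]
 [-0.2013 -0.002   0.9795]
 [-0.0012 -1.     -0.0023]] [ 4.51369325e-04  5.06305577e-01 -5.04059607e-01  3.76582389e-03
 -5.62079978e-01 -1.77710143e+00]
-30 [268.7 248.2]
0 [267.9 241.2]
10 [267.6 238.9]
20 [267.4 236.5]
[267 238]
```

View pics/e.png

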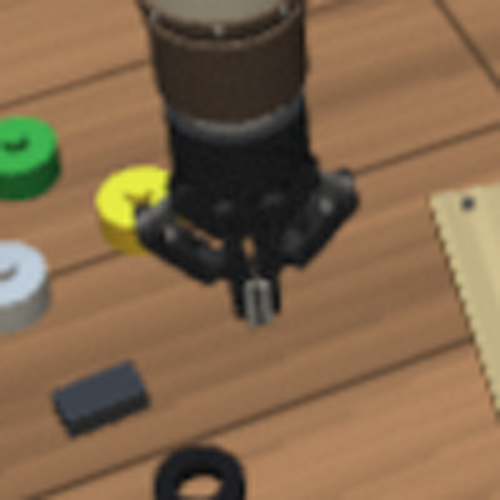

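The tip rests on the bench (scene px (269,243)) with reported z = −29.7. The real height is therefore reported + 29.7, and xy agrees within 2 mm. Retrying the body with corrected heights.

```bash
sed -i 's/YAW=-0.205/YAW=-0.206/' h.py; cat >> h.py <<'E'
ZO=-29.7   # reported z = real z + ZO
def show(*Ps):
    s=arm.read_state(); print(s['clock'],s['position'].round(1) if hasattr(s['position'],'round') else s['position'],round(s['gripper_width'],1),np.round(s['contact_force'],1))
    for x,y,z in Ps:
        t,r=plan([x,y,z+ZO],jigrot(),s); print((x,y,z),np.round(t,3),np.round(r,3))
E
python3 - <<'E'
from h import *
show((424.5,-284.5,90),(424.5,-284.5,4))
E
```

```text
8.9 [ 498.2 -160.3  -29.7] 0.0 [-7.9  4.6 30. ]
(424.5, -284.5, 90) [-0.945 -1.794 -2.735] [ 0.016  0.023 -0.008]
(424.5, -284.5, 4) [-0.943 -0.074 -2.731] [ 0.016  0.023 -0.008]
```

Call:
{"api": "jog_arm", "payload": {
  "translation": [
    [0, -0.9, 0],
    [0, -1.8, 0],
    [-0.4, -1.8, -1],
    [-0.94, -1.8, -2],
    [-0.94, -1.8, -2.73],
    [-0.94, -1.8, -2.73],
    [-0.94, -1.8, -2.73],
    [-0.94, -1, -2.73],
    [-0.94, -0.5, -2.73],
    [-0.94, -0.2, -2.73],
    [-0.94, -0.08, -2.73],
    [-0.94, -0.08, -2.73],
    [-0.94, -0.08, -2.73]
  ],
  "rot": [
    [0, 0, 0],
    [0, 0, 0],
    [0, 0, 0],
    [0, 0, 0],
    [0, 0, 0],
    [0, 0, 0],
    [0, 0, 0],
    [0, 0, 0],
    [0, 0, 0],
    [0, 0, 0],
    [0, 0, 0],
    [0, 0, 0],
    [0, 0, 0]
  ],
  "gripper": [0.8, 0.8, 0.8, 0.8, 0.8, 0.8, 0.8, 0.8, 0.8, 0.8, 0.8, 0.8, 0.8]
}}

```text
clock: 10.2
position: [425.7, -284.2, -24.7]
ee_rot: [0.704, -0.071, 0.071, -0.703]
contact_force: [-0.9, -1.2, -0.7]
gripper_width: 68.6
```

Call:
{"api": "jog_arm", "payload": {
  "translation": [
    [0, 0, 0],
    [0, 0, 0],
    [0, 0, 0],
    [0, 0, 0],
    [0, 0, 0]
  ],
  "rot": [
    [0, 0, 0],
    [0, 0, 0],
    [0, 0, 0],
    [0, 0, 0],
    [0, 0, 0]
  ],
  "gripper": [0, 0, 0, 0, 0]
}}

```text
clock: 10.7
position: [427.0, -284.5, -23.1]
ee_rot: [0.705, -0.07, 0.072, -0.702]
contact_force: [0.5, 1.9, 4.5]
gripper_width: 47.0
```

```bash
python3 - <<'E'
from h import *
show((424.5,-284.5,120),(533.5,21.3,120),(533.5,21.3,84))
E
```

```text
10.7 [ 427.  -284.5  -23.1] 47.0 [0.5 1.9 4.5]
(424.5, -284.5, 120) [-0.04  -2.267 -0.017] [0.021 0.039 0.025]
(533.5, 21.3, 120) [ 0.877 -2.283  6.411] [0.021 0.039 0.025]
(533.5, 21.3, 84) [ 0.875 -1.563  6.413] [0.021 0.039 0.025]
```

Call:
{"api": "jog_arm", "payload": {
  "translation": [
    [0, 0, 0],
    [0, -0.4, 0],
    [0, -1, 0],
    [0, -1.7, 0],
    [0, -2.28, 0],
    [0, -2.28, 0],
    [0, -2.28, 0]
  ],
  "rot": [
    [0, 0, 0],
    [0, 0, 0],
    [0, 0, 0],
    [0, 0, 0],
    [0, 0, 0],
    [0, 0, 0],
    [0, 0, 0]
  ],
  "gripper": [0, 0, 0, 0, 0, 0, 0]
}}

```text
clock: 11.4
position: [426.4, -283.8, 91.2]
ee_rot: [0.705, -0.07, 0.073, -0.703]
contact_force: [-0.5, -0.1, -1.7]
gripper_width: 46.7
```

```bash
python3 - <<'E'
from h import *
s=arm.read_state();p=np.array(s['position']);print(R.from_quat(s['ee_rot']).as_matrix().round(4))
show((533.5,21.3,120),(533.5,21.3,84))
cs=cam('scene')
print(w2pix(cs,[p[0],p[1],p[2]-ZO])[0],[ (np.round(w(cs,d['centre'])).tolist(),round(d['score'],2)) for d in spotter.look_for('scene','foot_body')[:5]])
u=w2pix(cs,[p[0],p[1],p[2]-ZO])[0].astype(int)
cv2.imwrite('pics/f.png',cv2.resize(cs['frame'][u[1]-45:u[1]+35,u[0]-40:u[0]+40,::-1],None,fx=7,fy=7,interpolation=cv2.INTER_CUBIC)); print(u)
E
```

```text
[[ 0.9798  0.004   0.2   ]
 [-0.1999 -0.0032  0.9798]
 [ 0.0046 -1.     -0.0024]]
11.4 [ 426.4 -283.8   91.2] 46.7 [-0.5 -0.1 -1.7]
(533.5, 21.3, 120) [0.879 0.008 6.408] [0.017 0.034 0.033]
(533.5, 21.3, 84) [0.876 0.728 6.41 ] [0.017 0.034 0.033]
[212.36975624 208.32632699] [([439.0, -282.0, 146.0], 0.85), ([410.0, -199.0, 28.0], 0.68), ([343.0, -242.0, 13.0], 0.58)]
[212 208]
```

View pics/f.png

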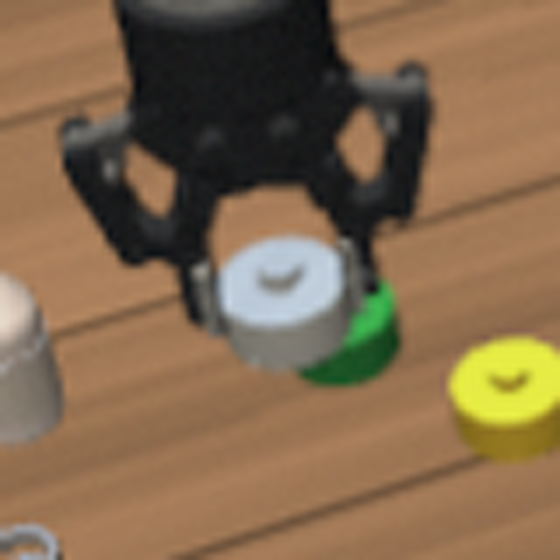

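The body is held level at the TCP axis (crop (283,305)). Moving over the pocket.

Call:
{"api": "jog_arm", "payload": {
  "translation": [
    [0.15, 0, 1],
    [0.3, 0, 2],
    [0.45, 0, 3],
    [0.6, 0, 4],
    [0.75, 0, 5],
    [0.92, 0, 6],
    [0.92, 0, 6.42],
    [0.92, 0, 6.42],
    [0.92, 0.4, 6.42],
    [0.92, 0.8, 6.42],
    [0.92, 0.8, 6.42],
    [0.92, 0.8, 6.42],
    [0.92, 0.8, 6.42]
  ],
  "rot": [
    [0, 0, 0],
    [0, 0, 0],
    [0, 0, 0],
    [0.02, 0.03, 0.03],
    [0.02, 0.03, 0.03],
    [0.02, 0.03, 0.03],
    [0.02, 0.03, 0.03],
    [0.02, 0.03, 0.03],
    [0.02, 0.03, 0.03],
    [0.02, 0.03, 0.03],
    [0.02, 0.03, 0.03],
    [0.02, 0.03, 0.03],
    [0.02, 0.03, 0.03]
  ],
  "gripper": [0, 0, 0, 0, 0, 0, 0, 0, 0, 0, 0, 0, 0]
}}

```text
clock: 12.8
position: [535.1, 21.3, 49.6]
ee_rot: [-0.703, 0.073, -0.072, 0.704]
contact_force: [0.6, -0.4, -1.5]
gripper_width: 46.9
```

```bash
python3 - <<'E'
from h import *
show((535.5,21.4,72),(535.5,21.4,50),(535.5,21.4,19))
c=cam('scene'); u=w2pix(c,[533,21,50])[0].astype(int)
cv2.imwrite('pics/g.png',cv2.resize(c['frame'][u[1]-50:u[1]+40,u[0]-50:u[0]+50,::-1],None,fx=6,fy=6,interpolation=cv2.INTER_CUBIC)); print(u)
E
```

```text
12.8 [535.1  21.3  49.6] 46.9 [ 0.6 -0.4 -1.5]
(535.5, 21.4, 72) [0.007 0.146 0.004] [-0.006  0.002 -0.018]
(535.5, 21.4, 50) [0.008 0.586 0.003] [-0.006  0.002 -0.018]
(535.5, 21.4, 19) [0.01  1.206 0.003] [-0.006  0.002 -0.018]
[329 216]
```

View pics/g.png

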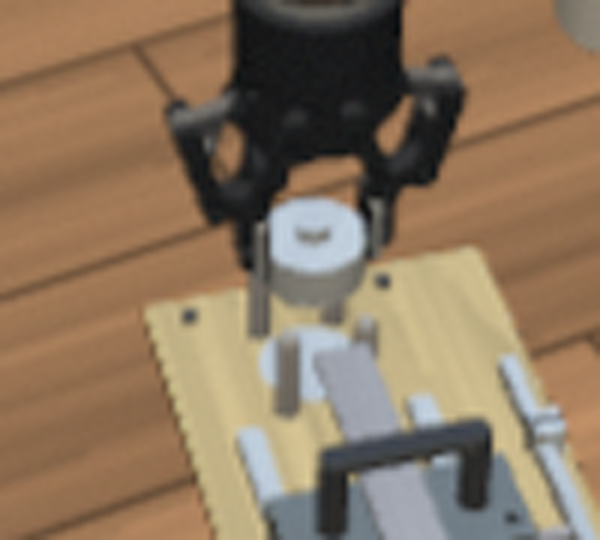

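Call:
{"api": "jog_arm", "payload": {
  "translation": [
    [0, 0.15, 0],
    [0, 0.3, 0],
    [0, 0.45, 0],
    [0, 0.6, 0],
    [0, 0.6, 0]
  ],
  "rot": [
    [0, 0, 0],
    [0, 0, 0],
    [0, 0, 0],
    [0, 0, 0],
    [0, 0, 0]
  ],
  "gripper": [0, 0, 0, 0, 0]
}}

```text
clock: 13.35
position: [534.1, 21.2, 18.3]
ee_rot: [-0.703, 0.074, -0.071, 0.703]
contact_force: [-0.3, -0.3, -2.8]
gripper_width: 47.0
```

Call:
{"api": "jog_arm", "payload": {
  "translation": [
    [0.01, 0.15, 0],
    [0.01, 0.3, 0],
    [0.01, 0.45, 0],
    [0.01, 0.54, 0],
    [0.01, 0.57, 0],
    [0.01, 0.57, 0]
  ],
  "rot": [
    [0, 0, 0],
    [0, 0, 0],
    [0, 0, 0],
    [0, 0, 0],
    [0, 0, 0],
    [0, 0, 0]
  ],
  "gripper": [0, 0, 0, 0, 0, 0]
}}

```text
clock: 13.95
position: [534.4, 21.1, -10.3]
ee_rot: [-0.703, 0.074, -0.071, 0.703]
contact_force: [-0.4, -0.8, -1.0]
gripper_width: 47.0
```

Call:
{"api": "jog_arm", "payload": {
  "translation": [
    [0, 0.02, 0],
    [0, 0.02, 0],
    [0, 0.02, 0],
    [0, 0.02, 0],
    [0, 0.02, 0],
    [0, 0.02, 0],
    [0, 0.02, 0],
    [0, -0.4, 0],
    [0, -1, 0],
    [0, -1.8, 0],
    [0, -2.3, 0],
    [0, -2.3, 0]
  ],
  "rot": [
    [0, 0, 0],
    [0, 0, 0],
    [0, 0, 0],
    [0, 0, 0],
    [0, 0, 0],
    [0, 0, 0],
    [0, 0, 0],
    [0, 0, 0],
    [0, 0, 0],
    [0, 0, 0],
    [0, 0, 0],
    [0, 0, 0]
  ],
  "gripper": [0, 0, 0.75, 0.75, 0.75, 0.75, 0.75, 0.75, 0.75, 0.75, 0.75, 0.75]
}}

```text
clock: 15.15
position: [537.9, 21.7, 108.9]
ee_rot: [-0.702, 0.071, -0.074, 0.704]
contact_force: [0.1, 0.4, -1.1]
gripper_width: 64.1
```

```bash
python3 - <<'E'
from h import *
show((603.3,-233.3,100),(603.3,-233.3,2))
c=cam('scene'); cv2.imwrite('pics/k.png',c['frame'][:,:,::-1])
print([ (np.round(w(c,d['centre'])).tolist(),round(d['score'],2)) for d in spotter.look_for('scene','foot_body')[:5]])
E
```

```text
15.15 [537.9  21.7 108.9] 64.1 [ 0.1  0.4 -1.1]
(603.3, -233.3, 100) [ 2.317  0.764 -4.73 ] [-0.025  0.007  0.024]
(603.3, -233.3, 2) [ 2.311  2.724 -4.737] [-0.025  0.007  0.024]
[([535.0, 22.0, 43.0], 0.74), ([410.0, -199.0, 29.0], 0.66), ([337.0, -248.0, 24.0], 0.5)]
```

Call:
{"api": "jog_arm", "payload": {
  "translation": [
    [0.2, 0, -1],
    [0.5, 0, -2],
    [1.2, 0, -3],
    [1.9, 0, -4],
    [2.31, 0, -4.73],
    [2.31, 0.4, -4.73],
    [2.31, 1.2, -4.73],
    [2.31, 2, -4.73],
    [2.31, 2.5, -4.73],
    [2.31, 2.7, -4.73],
    [2.31, 2.74, -4.73],
    [2.31, 2.74, -4.73],
    [2.31, 2.74, -4.73]
  ],
  "rot": [
    [0, 0, 0],
    [0, 0, 0],
    [0, 0, 0],
    [-0.02, 0, 0.02],
    [-0.02, 0, 0.02],
    [-0.02, 0, 0.02],
    [-0.02, 0, 0.02],
    [-0.02, 0, 0.02],
    [-0.02, 0, 0.02],
    [-0.02, 0, 0.02],
    [-0.02, 0, 0.02],
    [-0.02, 0, 0.02],
    [-0.02, 0, 0.02]
  ],
  "gripper": [0.8, 0.8, 0.8, 0.8, 0.8, 0.8, 0.8, 0.8, 0.8, 0.8, 0.8, 0.8, 0.8]
}}

```text
clock: 16.55
position: [600.2, -233.9, -31.1]
ee_rot: [0.704, -0.074, 0.071, -0.703]
contact_force: [0.7, 0.5, 0.2]
gripper_width: 68.2
```

```bash
python3 - <<'E'
from h import *
show((603.3,-233.3,1.5))
E
```

```text
16.55 [ 600.2 -233.9  -31.1] 68.2 [0.7 0.5 0.2]
(603.3, -233.3, 1.5) [ 0.058 -0.058  0.025] [ 0.017  0.002 -0.03 ]
```

Call:
{"api": "jog_arm", "payload": {
  "translation": [
    [0.06, -0.06, 0.02],
    [0.06, -0.06, 0.02],
    [0.06, -0.06, 0.02],
    [0.06, -0.06, 0.02],
    [0.06, -0.06, 0.02],
    [0.06, -0.06, 0.02],
    [0.06, -0.06, 0.02],
    [0.06, -0.06, 0.02]
  ],
  "rot": [
    [0.02, 0, -0.03],
    [0.02, 0, -0.03],
    [0.02, 0, -0.03],
    [0.02, 0, -0.03],
    [0.02, 0, -0.03],
    [0.02, 0, -0.03],
    [0.02, 0, -0.03],
    [0.02, 0, -0.03]
  ],
  "gripper": [0.8, 0.8, 0, 0, 0, 0, 0, 0]
}}

```text
clock: 17.35
position: [604.1, -233.7, -26.9]
ee_rot: [-0.703, 0.072, -0.073, 0.703]
contact_force: [-1.4, 1.0, 6.0]
gripper_width: 46.8
```

Call:
{"api": "jog_arm", "payload": {
  "translation": [
    [0, -0.4, 0],
    [0, -1, 0],
    [0, -1.8, 0],
    [0, -2.4, 0],
    [0, -2.4, 0],
    [0, -2.4, 0]
  ],
  "rot": [
    [0, 0, 0],
    [0, 0, 0],
    [0, 0, 0],
    [0, 0, 0],
    [0, 0, 0],
    [0, 0, 0]
  ],
  "gripper": [0, 0, 0, 0, 0, 0]
}}

```text
clock: 17.95
position: [603.7, -233.5, 93.4]
ee_rot: [-0.703, 0.072, -0.074, 0.704]
contact_force: [-0.0, 0.0, -1.4]
gripper_width: 46.7
```

```bash
python3 - <<'E'
from h import *
show((534.5,21.2,125),(534.5,21.2,90))
s=arm.read_state();p=np.array(s['position']);c=cam('scene');print([ (np.round(w(c,d['centre'])).tolist(),round(d['score'],2)) for d in spotter.look_for('scene','foot_spacer')[:3]])
u=w2pix(c,[p[0],p[1],p[2]-ZO])[0]; v=u.astype(int); print(u,R.from_quat(s['ee_rot']).as_matrix().round(4))
f=c['frame'][v[1]-40:v[1]+30,v[0]-40:v[0]+40,::-1]
cv2.imwrite('pics/l.png',cv2.resize(f,None,fx=7,fy=7,interpolation=cv2.INTER_CUBIC))
E
```

```text
17.95 [ 603.7 -233.5   93.4] 46.7 [-0.   0.  -1.4]
(534.5, 21.2, 125) [-2.396 -0.038  4.703] [-0.007  0.002  0.018]
(534.5, 21.2, 90) [-2.397  0.662  4.702] [-0.007  0.002  0.018]
[([610.0, -233.0, 136.0], 0.78), ([668.0, 0.0, 18.0], 0.55)]
[252.31636271 245.66169045] [[ 9.789e-01  2.700e-03  2.043e-01]
 [-2.043e-01  5.000e-04  9.789e-01]
 [ 2.500e-03 -1.000e+00  1.000e-03]]
```

View pics/l.png

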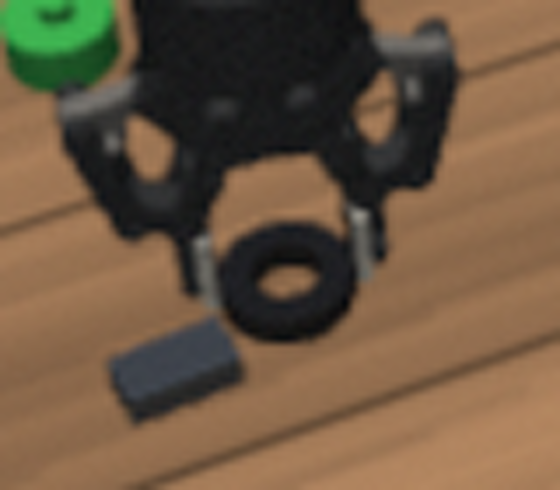

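Ring held level, near the TCP axis. Moving over the pocket.

Call:
{"api": "jog_arm", "payload": {
  "translation": [
    [-0.5, 0, 0.8],
    [-1, 0, 1.7],
    [-1.5, 0, 2.7],
    [-2, 0, 3.7],
    [-2.4, 0, 4.7],
    [-2.4, 0, 4.7],
    [-2.4, 0.4, 4.7],
    [-2.4, 0.8, 4.7],
    [-2.4, 1, 4.7],
    [-2.4, 1, 4.7],
    [-2.4, 1, 4.7]
  ],
  "rot": [
    [0, 0, 0],
    [0, 0, 0],
    [0, 0, 0.02],
    [0, 0, 0.02],
    [0, 0, 0.02],
    [0, 0, 0.02],
    [0, 0, 0.02],
    [0, 0, 0.02],
    [0, 0, 0.02],
    [0, 0, 0.02],
    [0, 0, 0.02]
  ],
  "gripper": [0, 0, 0, 0, 0, 0, 0, 0, 0, 0, 0]
}}

```text
clock: 19.15
position: [533.2, 21.0, 41.6]
ee_rot: [-0.703, 0.074, -0.071, 0.704]
contact_force: [-0.3, -0.4, 0.5]
gripper_width: 46.7
```

```bash
python3 - <<'E'
from h import *
show((534,21.2,55),(534,21.2,41.3))
E
```

```text
19.15 [533.2  21.   41.6] 46.7 [-0.3 -0.4  0.5]
(534, 21.2, 55) [0.016 0.326 0.007] [-0.     0.002 -0.033]
(534, 21.2, 41.3) [0.017 0.6   0.007] [-0.     0.002 -0.033]
```

Call:
{"api": "jog_arm", "payload": {
  "translation": [
    [0.016, 0.1, 0.006],
    [0.016, 0.2, 0.006],
    [0.016, 0.33, 0.006],
    [0.016, 0.33, 0.006]
  ],
  "rot": [
    [0, 0, -0.03],
    [0, 0, -0.03],
    [0, 0, -0.03],
    [0, 0, -0.03]
  ],
  "gripper": [0, 0, 0, 0]
}}

```text
clock: 19.55
position: [533.2, 20.9, 24.2]
ee_rot: [0.704, -0.074, 0.072, -0.703]
contact_force: [0.1, 0.2, -0.4]
gripper_width: 46.7
```

Call:
{"api": "jog_arm", "payload": {
  "translation": [
    [0.01, 0.12, 0],
    [0.01, 0.22, 0],
    [0.01, 0.27, 0],
    [0.01, 0.27, 0]
  ],
  "rot": [
    [0, 0, 0],
    [0, 0, 0],
    [0, 0, 0],
    [0, 0, 0]
  ],
  "gripper": [0, 0, 0, 0]
}}

```text
clock: 19.95
position: [533.4, 20.6, 11.1]
ee_rot: [0.704, -0.074, 0.072, -0.703]
contact_force: [-2.2, 0.4, 4.7]
gripper_width: 47.0
```

Light contact of 4.7 N at the expected seat height. Releasing.

Call:
{"api": "jog_arm", "payload": {
  "translation": [
    [0, 0, 0],
    [0, 0, 0],
    [0, 0, 0],
    [0, 0, 0],
    [0, 0, 0],
    [0, -0.4, 0],
    [0, -1, 0],
    [0, -1.8, 0],
    [0, -2, 0],
    [0, -2, 0]
  ],
  "rot": [
    [0, 0, 0],
    [0, 0, 0],
    [0, 0, 0],
    [0, 0, 0],
    [0, 0, 0],
    [0, 0, 0],
    [0, 0, 0],
    [0, 0, 0],
    [0, 0, 0],
    [0, 0, 0]
  ],
  "gripper": [0.75, 0.75, 0.75, 0.75, 0.75, 0.75, 0.75, 0.75, 0.75, 0.75]
}}

```text
clock: 20.95
position: [535.0, 21.2, 113.1]
ee_rot: [-0.703, 0.072, -0.073, 0.704]
contact_force: [0.7, 0.5, -1.3]
gripper_width: 64.3
```

```bash
python3 - <<'E'
from h import *
show((500.5,264.7,120),(500.5,264.7,1))
for n in ('scene','top'):
  c=cam(n); print([ (np.round(w(c,d['centre'])).tolist(),round(d['score'],2)) for d in spotter.look_for(n,'foot_spacer')[:3]],[ (np.round(w(c,d['centre'])).tolist(),round(d['score'],2)) for d in spotter.look_for(n,'foot_disc')[:3]])
  if n=='scene':
    u=w2pix(c,[533,21,40])[0].astype(int); f=c['frame'][u[1]-30:u[1]+30,u[0]-35:u[0]+35,::-1]; cv2.imwrite('pics/m.png',cv2.resize(f,None,fx=7,fy=7,interpolation=cv2.INTER_CUBIC)); print(u)
E
```

```text
20.95 [535.   21.2 113.1] 64.3 [ 0.7  0.5 -1.3]
(500.5, 264.7, 120) [-1.67   0.459  4.627] [-0.008  0.002  0.01 ]
(500.5, 264.7, 1) [-1.674  2.839  4.624] [-0.008  0.002  0.01 ]
[([537.0, 23.0, 57.0], 0.5)] [([506.0, 258.0, 15.0], 0.47)]
[329 219]
[] []
```

View pics/m.png

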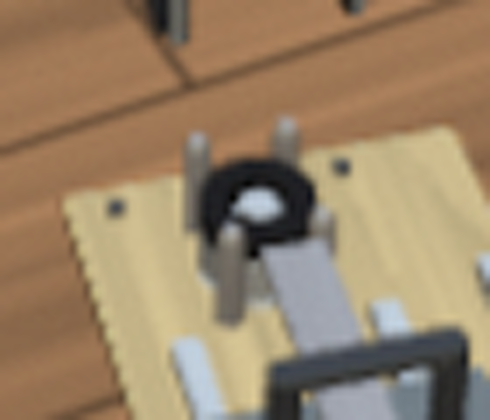

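The spacer sits level between the posts with the body's boss showing through its hole (crop (260,205)). Next is the disc.

Call:
{"api": "jog_arm", "payload": {
  "translation": [
    [-0.3, 0, 1],
    [-0.7, 0, 2],
    [-1.1, 0, 3],
    [-1.5, 0, 4],
    [-1.67, 0, 4.62],
    [-1.67, 0.4, 4.62],
    [-1.67, 1.2, 4.62],
    [-1.67, 2, 4.62],
    [-1.67, 2.5, 4.62],
    [-1.67, 2.7, 4.62],
    [-1.67, 2.7, 4.62],
    [-1.67, 2.7, 4.62]
  ],
  "rot": [
    [0, 0, 0],
    [0, 0, 0],
    [0, 0, 0],
    [0, 0, 0],
    [0, 0, 0],
    [0, 0, 0],
    [0, 0, 0],
    [0, 0, 0],
    [0, 0, 0],
    [0, 0, 0],
    [0, 0, 0],
    [0, 0, 0]
  ],
  "gripper": [0.8, 0.8, 0.8, 0.8, 0.8, 0.8, 0.8, 0.8, 0.8, 0.8, 0.8, 0.8]
}}

```text
clock: 22.45
position: [498.3, 264.0, -24.8]
ee_rot: [0.704, -0.074, 0.071, -0.703]
contact_force: [0.2, -0.3, 0.8]
gripper_width: 68.2
```

```bash
python3 - <<'E'
from h import *
show((500.7,264.7,0.5))
E
```

```text
22.45 [498.3 264.  -24.8] 68.2 [ 0.2 -0.3  0.8]
(500.7, 264.7, 0.5) [0.045 0.088 0.024] [ 0.013  0.003 -0.032]
```

Call:
{"api": "jog_arm", "payload": {
  "translation": [
    [0.05, 0.09, 0.02],
    [0.05, 0.09, 0.02],
    [0.05, 0.09, 0.02],
    [0.05, 0.09, 0.02],
    [0.05, 0.09, 0.02],
    [0.05, 0.09, 0.02],
    [0.05, 0.09, 0.02],
    [0.05, 0.09, 0.02],
    [0.05, 0.09, 0.02]
  ],
  "rot": [
    [0.01, 0, -0.03],
    [0.01, 0, -0.03],
    [0.01, 0, -0.03],
    [0.01, 0, -0.03],
    [0.01, 0, -0.03],
    [0.01, 0, -0.03],
    [0.01, 0, -0.03],
    [0.01, 0, -0.03],
    [0.01, 0, -0.03]
  ],
  "gripper": [0.8, 0.8, 0.8, 0, 0, 0, 0, 0, 0]
}}

```text
clock: 23.35
position: [501.1, 264.5, -28.2]
ee_rot: [0.703, -0.072, 0.072, -0.703]
contact_force: [-2.0, -1.4, 6.7]
gripper_width: 47.1
```

Call:
{"api": "jog_arm", "payload": {
  "translation": [
    [0, -0.4, 0],
    [0, -1, 0],
    [0, -1.8, 0],
    [0, -2.4, 0],
    [0, -2.4, 0],
    [0, -2.4, 0]
  ],
  "rot": [
    [0, 0, 0],
    [0, 0, 0],
    [0, 0, 0],
    [0, 0, 0],
    [0, 0, 0],
    [0, 0, 0]
  ],
  "gripper": [0, 0, 0, 0, 0, 0]
}}

```text
clock: 23.95
position: [500.6, 264.4, 92.0]
ee_rot: [-0.703, 0.073, -0.073, 0.704]
contact_force: [-0.2, -0.4, -1.9]
gripper_width: 47.0
```

```bash
python3 - <<'E'
from h import *
show((534.5,21.2,120),(534.5,21.2,90))
s=arm.read_state();p=np.array(s['position']);c=cam('scene');print([ (np.round(w(c,d['centre'])).tolist(),round(d['score'],2)) for d in spotter.look_for('scene','foot_disc')[:3]])
u=w2pix(c,[p[0],p[1],p[2]-ZO])[0];v=u.astype(int);print(u)
h=cv2.cvtColor(c['frame'][v[1]-16:v[1]+12,v[0]-14:v[0]+14],cv2.COLOR_RGB2HSV)
m=(h[...,1]<50)&(h[...,2]>120); print('\n'.join(''.join('#' if k else '.' for k in r) for r in m))
E
```

```text
23.95 [500.6 264.4  92. ] 47.0 [-0.2 -0.4 -1.9]
(534.5, 21.2, 120) [ 1.657  0.031 -4.624] [-0.005  0.002  0.   ]
(534.5, 21.2, 90) [ 1.657  0.631 -4.624] [-0.005  0.002  0.   ]
[([511.0, 261.0, 133.0], 0.74)]
[398.01318672 167.64807245]
...#...............##.......
...................#........
..................##........
..................##........
.................###........
.................##.........
...............###..........
...........#######..........
..........#######...........
##........#########.........
###.......##########........
###.......###########.......
##........############......
##.......##############.....
###......##############.....
###......##############.....
####.....##############.....
#####....##############.....
######....###########.......
########....########........
#########...................
#########...................
#######.....................
#####.......................
............................
............................
............................
............................
```

Call:
{"api": "jog_arm", "payload": {
  "translation": [
    [0.3, 0, -0.8],
    [0.7, 0, -1.7],
    [1, 0, -2.7],
    [1.4, 0, -3.7],
    [1.66, 0, -4.62],
    [1.66, 0, -4.62],
    [1.66, 0.4, -4.62],
    [1.66, 0.8, -4.62],
    [1.66, 0.96, -4.62],
    [1.66, 0.96, -4.62],
    [1.66, 0.96, -4.62]
  ],
  "rot": [
    [0, 0, 0],
    [0, 0, 0],
    [0, 0, 0],
    [0, 0, 0],
    [0, 0, 0],
    [0, 0, 0],
    [0, 0, 0],
    [0, 0, 0],
    [0, 0, 0],
    [0, 0, 0],
    [0, 0, 0]
  ],
  "gripper": [0, 0, 0, 0, 0, 0, 0, 0, 0, 0, 0]
}}

```text
clock: 25.15
position: [534.1, 20.8, 42.6]
ee_rot: [0.704, -0.073, 0.071, -0.702]
contact_force: [-0.0, 1.2, -0.8]
gripper_width: 47.1
```

```bash
python3 - <<'E'
from h import *
show((534,21.2,60),(534,21.2,53.8))
E
```

```text
25.15 [534.1  20.8  42.6] 47.1 [-0.   1.2 -0.8]
(534, 21.2, 60) [-0.003  0.246  0.009] [ 0.022  0.009 -0.016]
(534, 21.2, 53.8) [-0.002  0.37   0.009] [ 0.022  0.009 -0.016]
```

Call:
{"api": "jog_arm", "payload": {
  "translation": [
    [0, 0.1, 0],
    [0, 0.2, 0.005],
    [0, 0.25, 0.005],
    [0, 0.25, 0.005]
  ],
  "rot": [
    [0.02, 0, -0.02],
    [0.02, 0, -0.02],
    [0.02, 0, -0.02],
    [0.02, 0, -0.02]
  ],
  "gripper": [0, 0, 0, 0]
}}

```text
clock: 25.55
position: [533.8, 20.9, 29.8]
ee_rot: [0.704, -0.072, 0.072, -0.703]
contact_force: [-0.5, -0.2, -1.6]
gripper_width: 46.7
```

Call:
{"api": "jog_arm", "payload": {
  "translation": [
    [0, 0.08, 0],
    [0, 0.12, 0],
    [0, 0.13, 0],
    [0, 0.13, 0]
  ],
  "rot": [
    [0, 0, 0],
    [0, 0, 0],
    [0, 0, 0],
    [0, 0, 0]
  ],
  "gripper": [0, 0, 0, 0]
}}

```text
clock: 25.95
position: [533.7, 20.9, 23.8]
ee_rot: [0.704, -0.072, 0.072, -0.703]
contact_force: [-1.8, 0.4, 4.2]
gripper_width: 47.0
```

Seated, with 4.2 N contact at the expected height. Releasing and lifting.

Call:
{"api": "jog_arm", "payload": {
  "translation": [
    [0, 0, 0],
    [0, 0, 0],
    [0, 0, 0],
    [0, 0, 0],
    [0, 0, 0],
    [0, -0.4, 0],
    [0, -1, 0],
    [0, -1.8, 0],
    [0, -2.6, 0],
    [0, -3, 0],
    [0, -3, 0]
  ],
  "rot": [
    [0, 0, 0],
    [0, 0, 0],
    [0, 0, 0],
    [0, 0, 0],
    [0, 0, 0],
    [0, 0, 0],
    [0, 0, 0],
    [0, 0, 0],
    [0, 0, 0],
    [0, 0, 0],
    [0, 0, 0]
  ],
  "gripper": [0.75, 0.75, 0.75, 0.75, 0.75, 0.75, 0.75, 0.75, 0.75, 0.75, 0.75]
}}

```text
clock: 27.05
position: [536.0, 21.5, 177.7]
ee_rot: [-0.703, 0.069, -0.075, 0.704]
contact_force: [-0.4, -0.7, 0.7]
gripper_width: 64.0
```

```bash
python3 - <<'E'
from h import *
from scipy.optimize import least_squares
h0=jp((533.9,21.3),[150,0,0]); print(h0)
show((h0[0],h0[1],180),(h0[0],h0[1],95))
c=cam('scene'); cv2.imwrite('pics/n.png',c['frame'][:,:,::-1])
print('disc',[ (np.round(w(c,d['centre'])).tolist(),round(d['score'],2)) for d in spotter.look_for('scene','foot_disc')[:3]])
for n in ('scene','top'):
  cam(n); print(n,[ (np.round(w(c if n=='scene' else cam('top'),d['centre'])).tolist(),round(d['score'],2)) for d in spotter.look_for(n,'mark')[:3]])
# mark px in scene jig0 crop & top
t=cv2.imread('pics/top0.png'); print('top clip grey'); g=cv2.cvtColor(t,cv2.COLOR_BGR2GRAY); 
for a in (50,60,70): print(a,w2pix(cam('top'),jp((533,21.2),[150-a,90,30]))[0],w2pix(c,jp((535.2,21.7),[150-a,90,30]))[0])
f=c['frame'][195:275,320:410,::-1]; a=cv2.imread('pics/top0.png')[130:180,285:325]
cv2.imwrite('pics/o.png',np.hstack([cv2.resize(f,(450,400),interpolation=cv2.INTER_CUBIC),cv2.resize(a,(320,400),interpolation=cv2.INTER_CUBIC)]))
E
```

```text
[680.72853918  -9.38191784   0.        ]
27.05 [536.   21.5 177.7] 64.0 [-0.4 -0.7  0.7]
(np.float64(680.7285391794614), np.float64(-9.381917841382375), 180) [ 2.956  0.57  -0.02 ] [-0.02   0.014  0.053]
(np.float64(680.7285391794614), np.float64(-9.381917841382375), 95) [ 2.944  2.27  -0.025] [-0.02   0.014  0.053]
disc [([540.0, 16.0, 69.0], 0.72)]
scene [([633.0, 92.0, 35.0], 0.6)]
top [([690.0, 286.0, 48.0], 0.53)]
top clip grey
50 [299.49847023 152.26889243] [370.98713372 241.28778873]
60 [298.85507959 155.56629244] [369.8423506  238.72051001]
70 [298.21112167 158.86870312] [368.70940206 236.17995376]
```

The picture limit is reached, so I'll measure the mark line numerically from brightness profiles along the jig's x.

```bash
python3 - <<'E'
from h import *
np.set_printoptions(linewidth=250)
ct=cam('top');cs=cam('scene')
it=cv2.imread('pics/top0.png',0).astype(np.float32); i1=cv2.imread('pics/top1.png',0).astype(np.float32); is_=cv2.imread('pics/scene0.png',0).astype(np.float32)
X=np.arange(66,118,2.)
def prof(c,im,o,ys,z,X=X):
    print('x',X.astype(int))
    for y in ys:
        p=w2pix(c,np.array([jp(o,[x,y,z]) for x in X])).astype(np.float32)
        print(y,cv2.remap(im,p[:,:1],p[:,1:],cv2.INTER_CUBIC)[:,0].astype(int))
prof(ct,it,(533,21.2),(82,84,86,88,90,92,94,96),30)
prof(cs,is_,(535.2,21.7),(82,84,86,88,90,92,94,96),30)
Xp=np.arange(130,172,2.)
prof(ct,it,(533,21.2),(66,70,74,78,82),32,Xp)
prof(cs,is_,(535.2,21.7),(66,70,74,78,82),32,Xp)
E
```

```text
x [ 66  68  70  72  74  76  78  80  82  84  86  88  90  92  94  96  98 100 102 104 106 108 110 112 114 116]
82 [212 214 207 197 193 191 187 177 180 192 190 190 198 205 209 212 213 215 216 213 209 209 208 210 215 218]
84 [183 188 184 178 173 168 159 140 150 177 188 189 188 194 194 188 185 192 203 205 202 199 190 184 187 193]
86 [190 186 177 182 197 208 195 162 153 178 207 214 208 206 203 196 187 186 195 200 204 205 202 193 184 179]
88 [229 223 209 200 209 228 228 203 180 188 214 217 215 215 221 226 224 216 212 214 216 220 224 223 218 212]
90 [234 234 228 216 209 217 219 209 193 199 219 219 217 218 224 229 231 228 226 228 227 227 227 226 226 228]
92 [230 229 228 221 218 220 219 208 195 203 221 227 226 225 227 228 228 228 229 229 228 228 229 227 225 225]
94 [222 219 213 199 200 212 219 203 186 198 219 230 228 224 222 224 224 224 225 223 221 222 225 226 224 221]
96 [214 213 200 177 182 206 224 209 188 195 217 232 226 217 214 216 217 217 218 215 213 215 217 219 218 217]
x [ 66  68  70  72  74  76  78  80  82  84  86  88  90  92  94  96  98 100 102 104 106 108 110 112 114 116]
82 [119 118 
[... 1225 characters left out ...]
7 205 205 205 203 198 189 180 177 186 197 199 197 196 201 201 200 200 202 204]
82 [213 217 215 210 204 201 201 203 198 193 196 196 191 187 192 197 199 198 196 193 191]
x [130 132 134 136 138 140 142 144 146 148 150 152 154 156 158 160 162 164 166 168 170]
66 [134 136 138 143 144 137 132 125 123 119 109 120 148 168 175 178 178 177 178 179 180]
70 [186 182 184 188 184 178 175 174 164 152 136 134 148 164 169 172 171 172 173 173 173]
74 [184 185 185 185 185 185 182 177 166 152 138 143 158 168 173 170 168 166 166 166 166]
78 [160 161 167 172 167 168 168 170 170 157 133 138 159 165 164 166 164 154 157 162 161]
82 [118 118 117 118 115 112 124 144 149 134 115 113 115 106 105 108 115 117 113 110 111]
```

Top view: the line dips at jig x≈82.3 and the resting pointer at 148.5. The two-camera solution gives the line at x≈82.7 (clip top z≈37), so the pull is about 67 mm. Now turning the tool 90° over the handle.

Call:
{"api": "jog_arm", "payload": {
  "translation": [
    [0.5, 0, 0],
    [1, 0, 0],
    [1.5, 0, 0],
    [2, 0, 0],
    [2.5, 0, 0],
    [2.95, 0.2, 0],
    [2.95, 0.4, -0.02],
    [2.95, 0.5, -0.02],
    [2.95, 0.5, -0.02],
    [2.95, 0.5, -0.02],
    [2.95, 0.5, -0.02],
    [2.95, 0.5, -0.02],
    [2.95, 0.5, -0.02],
    [2.95, 0.5, -0.02],
    [2.95, 0.5, -0.02]
  ],
  "rot": [
    [0, -1, 0],
    [0, -2, 0],
    [0, -3, 0],
    [0, -4, 0],
    [0, -5, 0],
    [0, -6, 0],
    [0, -7, 0],
    [0, -8, 0],
    [0, -9, 0],
    [0, -10, 0],
    [0, -11.25, 0],
    [0, -11.25, 0],
    [0, -11.25, 0],
    [0, -11.25, 0],
    [0, -11.25, 0]
  ],
  "gripper": [0.5, 0.5, 0.5, 0.5, 0.5, 0.5, 0.5, 0.5, 0.5, 0.5, 0.5, 0.5, 0.5, 0.5, 0.5]
}}

```text
clock: 29.15
position: [677.9, -9.9, 148.4]
ee_rot: [0.549, 0.446, -0.446, -0.549]
contact_force: [0.2, 0.0, 1.2]
gripper_width: 43.1
```

```bash
cat >> h.py <<'E'
def show2(*Ps):
    s=arm.read_state(); print(s['clock'],np.round(s['position'],1),round(s['gripper_width'],1),np.round(s['contact_force'],1),np.round(s['joints'],2))
    for P in Ps:
        t,r=plan(np.array(P)+[0,0,ZO],jigrot(1,YAW+np.pi/2),s); print(P,np.round(t,3),np.round(r,3))
E
python3 - <<'E'
from h import *
show2((680.6,-9.5,140),(680.6,-9.5,93))
E
```

```text
29.15 [677.9  -9.9 148.4] 43.1 [0.2 0.  1.2] [ 0.22  0.51  0.08  0.   -1.14 -0.43]
(680.6, -9.5, 140) [ 0.02   0.762 -0.052] [-0.005  0.001 -0.007]
(680.6, -9.5, 93) [ 0.021  1.702 -0.052] [-0.005  0.001 -0.007]
```

Call:
{"api": "jog_arm", "payload": {
  "translation": [
    [0.02, 0.4, -0.05],
    [0.02, 0.8, -0.05],
    [0.02, 1.1, -0.05],
    [0.02, 1.4, -0.05],
    [0.02, 1.65, -0.05],
    [0.02, 1.7, -0.05],
    [0.02, 1.7, -0.05]
  ],
  "rot": [
    [0, 0, 0],
    [0, 0, 0],
    [0, 0, 0],
    [0, 0, 0],
    [0, 0, 0],
    [0, 0, 0],
    [0, 0, 0]
  ],
  "gripper": [0.5, 0.5, 0.5, 0.5, 0.5, 0.5, 0.5]
}}

```text
clock: 29.85
position: [680.4, -9.6, 63.0]
ee_rot: [0.549, 0.445, -0.447, -0.549]
contact_force: [-0.1, 0.1, 1.0]
gripper_width: 43.1
```

Call:
{"api": "jog_arm", "payload": {
  "translation": [
    [0, 0, 0],
    [0, 0, 0],
    [0, 0, 0],
    [0, 0, 0],
    [0, 0, 0]
  ],
  "rot": [
    [0, 0, 0],
    [0, 0, 0],
    [0, 0, 0],
    [0, 0, 0],
    [0, 0, 0]
  ],
  "gripper": [0, 0, 0, 0, 0]
}}

```text
clock: 30.35
position: [682.1, -9.7, 64.3]
ee_rot: [0.55, 0.446, -0.446, -0.548]
contact_force: [3.0, -2.5, 2.6]
gripper_width: 12.4
```

```bash
python3 - <<'E'
from h import *
s=arm.read_state();p=np.array(s['position'])-[0,0,ZO]; j=R.from_euler('z',-YAW).apply(p-[533.8,21.2,0]); print('jig',j)
show2(tuple(p+R.from_euler('z',YAW).apply([-67,0,0])))
E
```

```text
jig [1.51435450e+02 8.51881202e-02 9.39718677e+01]
30.35 [682.1  -9.7  64.3] 12.4 [ 3.  -2.5  2.6] [ 0.22  0.59 -0.01  0.   -0.97 -0.43]
(np.float64(616.4676505011581), np.float64(4.0124432968747055), np.float64(93.97186767436858)) [ 1.00e-03 -4.00e-03  1.34e+00] [ 0.019  0.004 -0.005]
```

Bar gripped at the expected place (jig x 151, y 0). Pulling.

Call:
{"api": "jog_arm", "payload": {
  "translation": [
    [0, 0, 0],
    [0, 0, 0.1],
    [0, 0, 0.2],
    [0, 0, 0.3],
    [0, 0, 0.4],
    [0, 0, 0.5],
    [0, 0, 0.6],
    [0, 0, 0.7],
    [0, 0, 0.8],
    [0, 0, 0.9],
    [0, 0, 1],
    [0, 0, 1.1],
    [0, 0, 1.2],
    [0, 0, 1.28],
    [0, 0, 1.34],
    [0, 0, 1.34],
    [0, 0, 1.34]
  ],
  "rot": [
    [0, 0, 0],
    [0, 0, 0],
    [0, 0, 0],
    [0, 0, 0],
    [0, 0, 0],
    [0, 0, 0],
    [0, 0, 0],
    [0, 0, 0],
    [0, 0, 0],
    [0, 0, 0],
    [0, 0, 0],
    [0, 0, 0],
    [0, 0, 0],
    [0, 0, 0],
    [0, 0, 0],
    [0, 0, 0],
    [0, 0, 0]
  ],
  "gripper": [0, 0, 0, 0, 0, 0, 0, 0, 0, 0, 0, 0, 0, 0, 0, 0, 0]
}}

```text
clock: 32.05
position: [618.5, 3.5, 64.3]
ee_rot: [0.551, 0.448, -0.445, -0.547]
contact_force: [9.2, -3.8, -4.2]
gripper_width: 11.7
```

```bash
python3 - <<'E'
from h import *
np.set_printoptions(linewidth=250)
s=arm.read_state();p=np.array(s['position'])-[0,0,ZO]; j=R.from_euler('z',-YAW).apply(p-[533.8,21.2,0]); print('jig',j)
show2()
c=cam('scene');im=cv2.cvtColor(c['frame'],cv2.COLOR_RGB2GRAY).astype(np.float32)
ct=cam('top');it=cv2.cvtColor(ct['frame'],cv2.COLOR_RGB2GRAY).astype(np.float32)
cv2.imwrite('pics/p.png',c['frame'][:,:,::-1])
X=np.arange(60,120,2.)
def prof(c,im,o,ys,z,X=X):
    print('x',X.astype(int))
    for y in ys:
        p=w2pix(c,np.array([jp(o,[x,y,z]) for x in X])).astype(np.float32)
        print(y,cv2.remap(im,p[:,:1],p[:,1:],cv2.INTER_CUBIC)[:,0].astype(int))
print('scene z32');prof(c,im,(535.2,21.7),(66,70,74,78),32)
print('scene z37');prof(c,im,(535.2,21.7),(84,88,90,92,94,96),37)
print('top z32');prof(ct,it,(533,21.2),(66,70,74,78),32)
print('top z37');prof(ct,it,(533,21.2),(86,90,94),37)
for n,cc in (('scene',c),('top',ct)):
  for t in ('foot_disc','pointer','mark','slide'): print(n,t,[ (np.round(w(cc,d['centre'])).tolist(),round(d['score'],2)) for d in spotter.look_for(n,t)[:2]])
E
```

```text
jig [8.65611884e+01 1.67580331e-02 9.40153483e+01]
32.05 [618.5   3.5  64.3] 11.7 [ 9.2 -3.8 -4.2] [ 0.27  0.49 -0.19  0.   -0.88 -0.48]
scene z32
x [ 60  62  64  66  68  70  72  74  76  78  80  82  84  86  88  90  92  94  96  98 100 102 104 106 108 110 112 114 116 118]
66 [149 150 145 144 141 143 142 144 139 137 132 128 128 133 149 169 185 190 191 190 189 189 189 189 189 189 189 189 189 189]
70 [186 185 186 188 187 185 185 185 182 177 170 153 137 140 158 177 188 189 188 189 189 189 190 189 188 188 188 189 189 187]
74 [184 186 186 185 185 186 186 183 181 177 175 159 140 140 158 178 188 188 181 183 186 188 185 186 186 185 185 185 185 185]
78 [161 161 163 161 158 159 166 167 167 167 165 156 138 125 124 128 118 115 127 149 156 157 154 162 170 174 169 172 177 181]
scene z37
x [ 60  62  64  66  68  70  72  74  76  78  80  82  84  86  88  90  92  94  96  98 100 102 104 106 108 110 112 114 116 118]
84 [186 187 194 194 191 188 191 194 193 174 161 153 141 135 151 159 149 130 122 142 173 186 185 185 185 192 190 185 184 190]
88 [196 197 197 197 196 197 197 197 200 192 174 153 150 166 192 197 17
[... 1357 characters left out ...]
7 207 214 219 225 231 234 236 239 241 242 243 244 244 245 246 246 245 246 245 246 247]
90 [208 168 143 146 157 172 182 196 208 215 223 228 230 233 236 238 240 241 242 243 244 244 245 245 245 245 245 244 245 247]
94 [165 141 139 158 173 187 196 204 214 222 227 230 233 236 238 239 242 243 244 244 245 246 246 246 246 246 247 248 247 246]
scene foot_disc []
scene pointer [([631.0, 3.0, 71.0], 0.74)]
scene mark [([634.0, 92.0, 37.0], 0.59)]
scene slide [([631.0, 1.0, 69.0], 0.7)]
top foot_disc [([525.0, 25.0, 64.0], 0.64)]
top pointer [([595.0, 8.0, 69.0], 0.86)]
top mark [([305.0, -374.0, 67.0], 0.5), ([594.0, 9.0, 67.0], 0.25)]
top slide [([599.0, 8.0, 69.0], 0.86), ([554.0, 21.0, 17.0], 0.66)]
```

Pointer is about 2 mm short of the line (scene dips 85.0 against about 83). Pulling slightly more, with an allowance for spring lag.

Call:
{"api": "jog_arm", "payload": {
  "translation": [
    [0, 0, 0.06],
    [0, 0, 0.08],
    [0, 0, 0.08],
    [0, 0, 0.08],
    [0, 0, 0.08],
    [0, 0, 0.08],
    [0, 0, 0.08],
    [0, 0, 0.08]
  ],
  "rot": [
    [0, 0, 0],
    [0, 0, 0],
    [0, 0, 0],
    [0, 0, 0],
    [0, 0, 0],
    [0, 0, 0],
    [0, 0, 0],
    [0, 0, 0]
  ],
  "gripper": [0, 0, 0, 0, 0, 0, 0, 0]
}}

```text
clock: 33.35
position: [616.9, 3.9, 64.3]
ee_rot: [0.552, 0.449, -0.443, -0.545]
contact_force: [9.5, -4.4, -5.5]
gripper_width: 12.1
```

```bash
python3 - <<'E'
from h import *
np.set_printoptions(linewidth=250)
s=arm.read_state();p=np.array(s['position'])-[0,0,ZO]; j=R.from_euler('z',-YAW).apply(p-[533.8,21.2,0]); print('jig',j)
show2()
c=cam('scene');im=cv2.cvtColor(c['frame'],cv2.COLOR_RGB2GRAY).astype(np.float32)
X=np.arange(74,96,1.)
def prof(ys,z,o=(535.2,21.7)):
    for y in ys:
        p=w2pix(c,np.array([jp(o,[x,y,z]) for x in X])).astype(np.float32)
        v=cv2.remap(im,p[:,:1],p[:,1:],cv2.INTER_CUBIC)[:,0]; print(y,z,'dip',X[4+np.argmin(v[4:14])],v.astype(int))
print(X.astype(int));prof((70,74,76),32);prof((88,90,92,94),37)
# stack: silhouette of disc top z=64 in scene, pointwise brightness around predicted centre
for t in ('foot_disc','foot_spacer'): print(t,[ (np.round(w(c,d['centre'])).tolist(),round(d['score'],2)) for d in spotter.look_for('scene',t)[:2]])
print(arm.read_state()['joint_vel'])
E
```

```text
jig [8.49015533e+01 4.43208011e-02 9.40393545e+01]
33.35 [616.9   3.9  64.3] 12.1 [ 9.5 -4.4 -5.5] [ 0.27  0.49 -0.2   0.01 -0.87 -0.48]
[74 75 76 77 78 79 80 81 82 83 84 85 86 87 88 89 90 91 92 93 94 95]
70 32 dip 83.0 [181 178 175 171 169 165 159 149 140 134 135 141 151 161 171 179 183 186 189 190 189 188]
74 32 dip 84.0 [184 182 179 173 166 160 152 146 140 135 134 136 144 155 166 177 184 188 190 189 187 184]
76 32 dip 83.0 [181 181 179 175 168 162 155 147 142 141 144 150 160 168 174 176 176 171 166 160 157 159]
88 37 dip 83.0 [198 199 200 199 193 185 175 162 153 149 150 157 166 181 193 201 199 190 177 163 151 145]
90 37 dip 83.0 [184 187 190 193 191 184 174 162 154 152 156 163 173 184 196 204 205 198 185 171 158 147]
92 37 dip 83.0 [172 173 178 184 188 187 179 167 156 152 154 161 171 180 190 197 200 194 183 169 156 145]
94 37 dip 84.0 [154 159 168 179 187 191 187 177 164 156 154 158 166 175 183 190 193 190 181 169 156 143]
foot_disc [([538.0, -1.0, 69.0], 0.43)]
foot_spacer []
[ 4.03640632e-04 -9.54280782e-05  1.04535025e-03  2.19379839e-03  1.32217887e-04 -9.10909343e-04]
```

Pointer and line dips coincide (about 83.5 and 83.2), the slide is still, and it is held with roughly 10 N. Handing in.

```bash
python3 -c "
from h import *
print(job_done()); s=arm.read_state(); print(s['clock'],s['position'],s['contact_force'])"
```

```text
the job is handed in; nothing more can be done
None
the job is handed in; nothing more can be done
```

I stacked the body, spacer and disc in the pocket, then gripped the bar handle and pulled the slide about 67 mm to its mark. I handed in at about 33 s while still holding it; no verdict was reported.

**What went wrong:** The first grasp of the body closed on nothing, because the reported TCP height was about 30 mm too low. I touched the bare bench with the shut fingers to measure this (offset 29.7 mm) and corrected every later move.

**Last checks**
- **Slide:** In the scene camera, pointer and line were at jig x about 83.5 and 83.2 mm, against a ±5 mm tolerance. That assumes a clip-top height of about 37 mm, worked out from both cameras. The slide was still, and the wrist felt about 10 N of spring pull.
- **Stack:** Spacer and disc touched down lightly (4–5 N) at their expected seat heights. In the pictures the spacer lay level on the body.
- **Not confirmed:** I did not view a picture of the disc or the final pose, as the 12-picture limit was used up. The disc's seating rests on its touch-down height and a network fix just after release, before the tongue covered it. The later network readings of the disc disagreed by several mm up to about 20 mm, with scores of 0.43 to 0.72 and the tongue or arm in the way.
- **Bystanders:** I avoided them on every path and felt no unexpected contact, but did not measure their positions again at the end.

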